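# Slide the lens and the right battery case home into the kit tray

## Robot

A 7-joint arm with a two-finger parallel gripper is mounted at the origin on the work surface. World frame = base frame: x ahead of the robot, y to its left, z up, the work surface at z = 0. Lengths are in m, angles in rad, forces in N, time in s.
With the tool pointing down it reaches from about 0.4 to 0.925 m from the base axis. Payload 5.6 kg.
Tool frame: the origin (TCP) lies midway between the tips of the shut fingers; the grasp point (between the pads) lies 19 mm behind it; z points along the fingers, y is the line along which they close (so a half turn about z gives the same grasp; the last joint's range is limited). The gripper opens to 85 mm and grips with 20 to 120 N. Pads are 22 mm wide; open, the fingers measure 114 mm over their backs; the gripper's body (76 mm by 85 mm) begins 54 mm behind the grasp point. The pads swing forward as they close: fully open they stand 13 mm farther back than shut.
Start: joints at [1.169, 0.468, -0.012, 1.603, 0.006, 1.071, -0.056], TCP at [0.228, -0.609, 0.231] pointing down, gripper open.
Joint ranges: [-2.53, 2.53], [-0.31, 2.02], [-1.57, 1.55], [0.28, 2.44], [-1.29, 4.43], [0.15, 1.84], [-2.92, 2.92]. Speed limits (rad/s): [2.57, 2.57, 3.14, 3.14, 3.14, 3.14, 3.14].

## Interface

Orientations are given as a rotation vector (axis times angle).
In Python, from bench import bot, eyes gives the robot as it stands.
- The arm moves only by the tool arm_command, never from a script. Its argument "steps" is a list of rows, each an object with "slide": the shift along the tool's x, y, z as a fraction of full scale, a list of three; "rotation": the turn, a rotation vector about the tool's x, y, z as a fraction of full scale, a list of three; "claw": the closure, from -1 (fully open) to 1 (shut). In form: [{"slide": [x, y, z], "rotation": [ax, ay, az], "claw": claw}, ...]. A call has 1 to 20 rows; each row shifts and turns the commanded pose from where the row before left it, along the tool's axes as they then stand; what a row does not reach is not made up. Full scale, the value 1, is 2 cm for a shift and 2 pi rad for a turn. A row lasts 1/12 s, in which the tool goes at most 41.7 mm and 7.16 degrees, less where a joint would pass 70% of its speed; a pose out of reach is approached as far as the arm can. A call with a number of a shift or a turn outside -1 to 1 is refused whole. A call with a gripper value outside its range is refused whole. The fingers move at their own pace and stop on an object; "newtons" is the grip in N (left out, the last holds). Time passes only in rows, so rows that do not move let the fingers close. It gives the time, the measured TCP pose, the force, the opening and the grip force at its end, in the units of the state.
- bot.state(): the state, without advancing time (a new reading comes with each control period).
- eyes.snapshot(name): name is "side" or "top"; returns a dict with "img" (480x640x3 uint8, red, green, blue), "vfov" (degrees; the focal length in pixels is half the picture's height over the tangent of half this angle, whatever the lens; pixels are square), "cx", "cy" (the principal point, pixels), "world_from_camera" (4x4, takes a point from camera to world coordinates). Camera axes: x right, y down, z forward; pixel columns grow to the right and rows downward; lengths in m; the calibration is good to about 2 mm. A picture is of the moment at which its call begins. There is no depth.
- bot.finish_job(): hands the job in; it is judged then, once.
The state is a dict: "time": time; "joints": joint angles; "qvel": joint speeds; "tau": joint torques, N m; "tcp_pos": TCP position; "eef_rot": TCP orientation; "force": force on the tool from outside, world axes, zero at the start; "ft_torque": the same for the moment, N m; "finger_gap": finger opening in m; "grasp_force": force on a finger pad.
Only numpy, scipy, OpenCV 4.12 (cv2) and the standard library are available. Lean on these libraries where they do the work, as an engineer would, in place of code of your own. Each camera call takes 0.05 s, during which the arm holds its last target. There are 200 camera calls.

## Task

Put the camera gear away in the tray by sliding it along the shelf without ever lifting it: the black lens, upright, fully home in the round-ended green nest, and the one of the two frosted battery cases that fits the square orange nest fully home in that, its long sides along the nest's walls. Leave the tripod, the other battery case, the brush and the rear cap where they are.

Things in the scene. Friction and masses are not known exactly. Their poses are not given: they have to be found in the camera images.
- tray: Grey back rail joining the tray's two nests, fixed: 250 mm along its y, 14 mm thick, 30 mm high, centred 71 mm along +x of its origin. Origin on the shelf, midway between the two seat centres; +x is the direction in which parts slide in, y runs across the mouths. One nest sits 62 mm to either side along y, pointing the same way; which is on which side varies.
- square_nest: Orange U-shaped nest, blue floor, fixed, open to its -x; walls 22 mm high, 8 mm thick, no step: parts slide in towards +x. Inside 89 mm wide. Origin, on the shelf: centre of the seated case. Flat back wall 52 mm beyond it (+x). Parallel walls start 40 mm before it; flared lips before them widen the mouth to 107 mm at x = -55 (outer corners 60 mm off the middle).
- round_nest: Green nest with round closed end, blue floor, fixed, open to its -x; walls 22 mm high, 8 mm thick, no step: the lens slides in towards +x. Inside 77 mm wide. Origin, on the shelf: centre of the seated lens. Back wall 36 mm beyond it (+x). Parallel walls start 22 mm before it; flared lips before them widen the mouth to 95 mm at x = -37 (outer corners 54 mm off the middle).
- case: The frosted battery case that fits: 104 mm along its x, 84 mm along its y, 32 mm high, 0.18 to 0.35 kg, loose, lying flat. Origin at the centre of its underside. Either end may go in first. Must stay on the shelf.
- lens: Short black lens standing upright: plain cylinder 72 mm across, 56 mm high, 0.3 to 0.6 kg, loose. Origin at the centre of its underside. Must stay on the shelf.
- big_case: Look-alike frosted battery case, too large for the nest: 124 mm along its x, 102 mm along its y, 32 mm high, loose. Origin at the centre of its underside. To be left alone.
- tripod: Tabletop tripod, loose, 164 mm high: three legs whose feet reach 52 mm from its axis, a hub, a head 44 mm across at the top and a small red locking knob at 110 mm height reaching 34 mm from the axis along its x. Origin on the shelf on its axis. To be left alone.
- brush: Steel cleaning brush handle lying flat, 125 mm along its x (from -63 to +62), 14 mm wide, 12 mm high, loose. Origin on its underside. To be left alone.
- cap: Black plastic rear cap, a disc 62 mm across and 14 mm high, loose. Origin at the centre of its underside. To be left alone.

How it is judged:
By the outcome, as a careful person would: the job done as asked, in the order asked, and still so for the second after the job is handed in, with the robot touching nothing.
It also fails if it takes over 67 s, if anything falls off the work surface, if the arm or the gripper's body presses on something with over 40 N, if the wrist force passes 120 N, or if a joint passes its speed limit or range.

## Working session

There is one attempt and no reset: what is moved stays moved. The work goes in short steps, Python scripts to look and compute and a tool call to move; the robot and the scene stay as the last step left them, time stands still between calls to the robot, and variables do not carry over. Pictures are saved under pics/ and viewed, at most 10 in all, crops included, and the job is handed in when it is done.

Besides the shell and the picture viewer there is one more tool, called after ">>>" as name(argument=value, ...), one argument or row to a line, values as JSON. arm_command: Moves the arm, as the interface text tells. Shift numbers are shares of 2 cm and turn numbers shares of 2 pi rad, none past 1 either way. Its arguments: {"type":"object","properties":{"steps":{"type":"array","items":{"type":"object","properties":{"slide":{"type":"array","items":{"type":"number"}},"rotation":{"type":"array","items":{"type":"number"}},"claw":{"type":"number"}}}},"newtons":{"type":"number"}},"required":["steps"]}

```bash
mkdir -p pics; ls; python3 - <<'E'
from bench import bot, eyes
import cv2,pickle
d={}
for n in("side","top"):
    s=eyes.snapshot(n); d[n]=s
    cv2.imwrite(f"pics/{n}0.png",s["img"][:,:,::-1])
    print(n,s["vfov"],s["cx"],s["cy"],s["world_from_camera"].round(4).tolist())
pickle.dump(d,open("s0.pkl","wb"))
print(bot.state())
E
```

```text
pics
side 47.81485755324549 316.00548332448136 238.77045412349798 [[0.9993, -0.0119, 0.0366, 0.5023], [-0.036, -0.6213, 0.7828, -0.8498], [0.0134, -0.7835, -0.6212, 0.7152], [0.0, 0.0, 0.0, 1.0]]
top 55.375683442204206 313.3080714076275 246.89848987905924 [[0.0295, -0.9899, 0.1388, 0.4313], [-0.9995, -0.0308, -0.0074, -0.018], [0.0116, -0.1385, -0.9903, 0.8117], [0.0, 0.0, 0.0, 1.0]]
{'time': 0.1, 'joints': array([ 1.1690007 ,  0.46830226, -0.01157594,  1.60354143,  0.00599478,
        1.07142648, -0.0563214 ]), 'qvel': array([-0.000724  , -0.00168865, -0.00113948, -0.00224551,  0.00149814,
       -0.00132374,  0.00199196]), 'tau': array([ 6.36122277e-04, -5.33520305e+01,  2.14433548e-02, -2.51965660e+01,
        1.15290048e-02,  4.30108499e-03, -3.56097871e-05]), 'tcp_pos': array([ 0.22798808, -0.6081546 ,  0.23042096]), 'eef_rot': array([-3.08964123e+00, -5.60119419e-01,  6.52736318e-04]), 'force': array([-0.74049309, -0.19591974,  1.08985396]), 'ft_torque': array([-0.01727085,  0.00668583, -0.03000206]), 'grasp_force': 0.0, 'finger_gap': 0.08547464053108057}
```

View pics/top0.png

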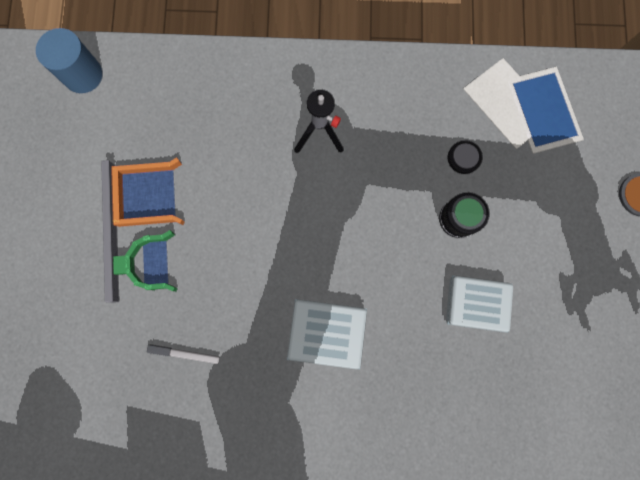

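View pics/side0.png

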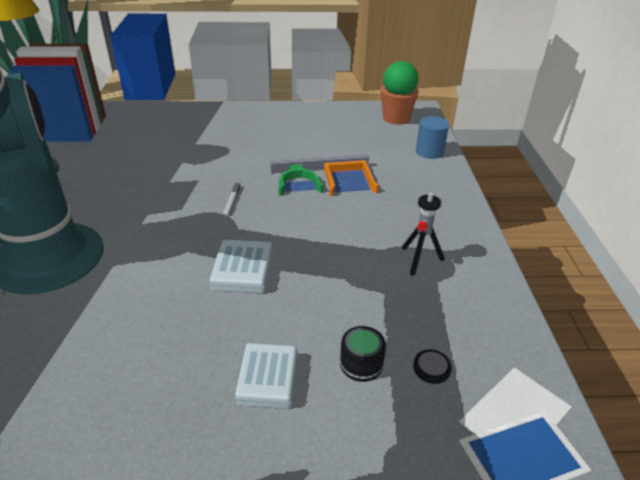

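The top view shows the orange nest at about (148,193), the green nest at (150,262) and the rail at column 110. The lens is at (466,215), the cap at (465,157), the small case at (482,304), the big case at (327,335), the tripod at (321,105) and the brush at (183,353). The side view agrees, with the lens at (363,350) and the small case at (267,375).

```bash
cat > h.py <<'E'
import numpy as np,cv2
def ray(s,uv,z):
    uv=np.atleast_2d(np.asarray(uv,float)); f=240/np.tan(np.radians(s["vfov"]/2)); T=s["world_from_camera"]
    d=np.c_[(uv[:,0]-s["cx"])/f,(uv[:,1]-s["cy"])/f,np.ones(len(uv))]@T[:3,:3].T
    o=T[:3,3]; return (o+d*((z-o[2])/d[:,2])[:,None])[:,:2]
def blob(mask,x0,y0,x1,y1):
    m=np.zeros(mask.shape,np.uint8); m[y0:y1,x0:x1]=mask[y0:y1,x0:x1]
    c,_=cv2.findContours(m,cv2.RETR_EXTERNAL,cv2.CHAIN_APPROX_NONE)
    return max(c,key=cv2.contourArea)[:,0,:]
def rect(P):
    c,(w,h),a=cv2.minAreaRect((P*1000).astype(np.float32)); 
    if w<h: w,h,a=h,w,a+90
    return np.round([*c,w,h,(a+90)%180-90],1)
def hsv(s): return cv2.cvtColor(s["img"],cv2.COLOR_RGB2HSV)
E
python3 - <<'E'
from h import *; import pickle
d=pickle.load(open("s0.pkl","rb")); t=d["top"]; H=hsv(t)
def rng(H,a,b): return cv2.inRange(H,np.array(a),np.array(b))
for p in [(482,322),(462,312),(300,340),(450,300),(466,215),(445,225),(478,232),(465,157),(108,230),(400,300)]: print(p,H[p[1],p[0]])
for s,n,roiO,roiG in((t,"top",(90,140,200,232),(90,225,200,300)),(d["side"],"side",(320,150,385,200),(270,155,328,200))):
    h=hsv(s)
    for nm,r,roi in(("or",((5,150,80),(20,255,255)),roiO),("gr",((50,120,40),(80,255,255)),roiG)):
        b=blob(rng(h,*r),*roi); print(n,nm,rect(ray(s,b,.022)),b.min(0),b.max(0))
H=cv2.cvtColor(t["img"],cv2.COLOR_RGB2BGR)
cr=cv2.resize(t["img"][135:305,95:195],None,fx=3.5,fy=3.5,interpolation=cv2.INTER_CUBIC)
c2=cv2.resize(t["img"][185:340,430:530],None,fx=3.5,fy=3.5,interpolation=cv2.INTER_CUBIC)
c2=cv2.copyMakeBorder(c2,0,cr.shape[0]-c2.shape[0],0,0,cv2.BORDER_CONSTANT)
cv2.imwrite("pics/crop0.png",np.hstack([cr,c2])[:,:,::-1])
E
```

```text
(482, 322) [ 97  17 196]
(462, 312) [ 98  14 205]
(300, 340) [101  14 143]
(450, 300) [99 19 93]
(466, 215) [ 69  98 122]
(445, 225) [135  32  16]
(478, 232) [120   2 131]
(465, 157) [128  12  82]
(108, 230) [129  13 134]
(400, 300) [105   3 146]
top or [628.4 272.5 121.3 117.4 -83.2] [112 159] [183 225]
top gr [506.8 267.9 103.4 101.8 -83.8] [114 231] [175 289]
side or [632.4 263.3 146.4 118.1 -84.1] [324 161] [377 195]
side gr [508.8 259.7 127.9 104.8 -83.4] [279 164] [322 194]
```

View pics/crop0.png

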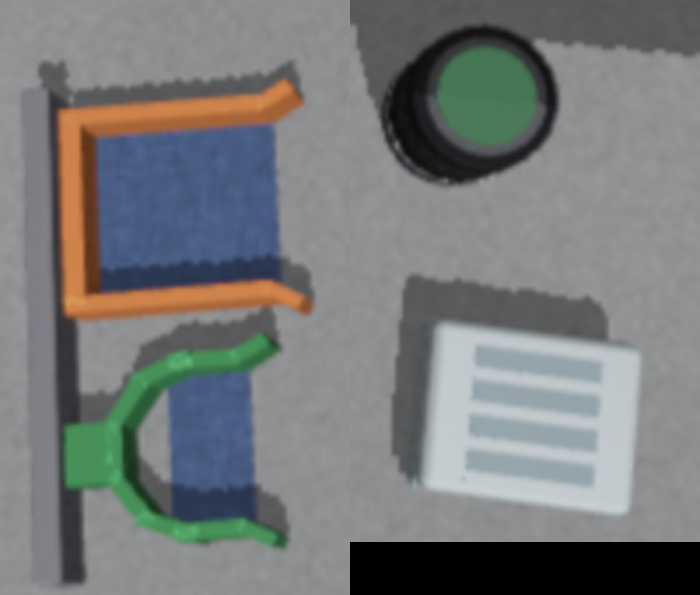

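```bash
python3 - <<'E'
from h import *; import pickle
d=pickle.load(open("s0.pkl","rb")); t=d["top"]; sd=d["side"]
L=lambda p:(np.array(p,float)+.5)/3.5-.5+np.array([95,135]); R=lambda p:(np.array(p,float)+.5)/3.5-.5+np.array([430-100,185])
def sh(n,p,z,f=L): print(n,(ray(t,f(p),z)*1000).round(1).tolist())
sh("rail top corners far-l,far-r",[(22,90),(35,583)],.030)
sh("rail right edge",[(50,92),(62,580)],.030)
sh("orange back outer",[(58,112),(66,318)],.022)
sh("orange lips outer",[(288,78),(303,100),(313,300),(308,315)],.022)
sh("orange floor front",[(272,125),(280,290)],.001)
sh("green lips",[(270,332),(280,350),(288,535),(283,548)],.022)
sh("green floor front",[(250,370),(256,520)],.001)
print("case",rect(ray(t,R([(440,322),(640,348),(628,515),(425,487)]),.032)))
sh("lens top glass",[(487,97)],.056,R); sh("lens top alt",[(481,103)],.056,R); sh("lens bottom",[(454,113)],0,R)
# masks
H=hsv(t); b=blob(cv2.inRange(H,(85,8,165),(110,60,255)),430,265,530,345); print("case mask",rect(ray(t,b,.032)))
b=blob(cv2.inRange(H,(85,8,130),(110,60,255)),270,290,380,380); print("big mask",rect(ray(t,b,.032)))
g=cv2.inRange(H,(55,60,40),(85,255,255)); b=blob(g,430,185,510,245); c,r=cv2.minEnclosingCircle(b.astype(np.float32)); print("glass top",c,r,ray(t,c,.056)*1000)
Hs=hsv(sd); b=blob(cv2.inRange(Hs,(55,60,30),(85,255,255)),335,320,395,365); e=cv2.fitEllipse(b); print("glass side",e,ray(sd,e[0],.056)*1000)
b=blob(cv2.inRange(Hs,(85,8,140),(110,60,255)),230,335,305,412); P=ray(sd,b,.032); print("side case",rect(P))
E
```

```text
rail top corners far-l,far-r [[683.2, 355.0], [437.3, 325.7]]
rail right edge [[682.7, 340.8], [439.2, 312.8]]
orange back outer [[674.9, 339.5], [568.9, 325.9]]
orange lips outer [[696.7, 224.4], [685.3, 216.0], [581.9, 203.8], [574.2, 205.8]]
orange floor front [[678.0, 237.4], [590.6, 227.0]]
green lips [[565.0, 224.1], [556.1, 218.4], [464.4, 208.0], [458.0, 210.0]]
green floor front [[548.6, 239.2], [472.3, 230.6]]
case [ 451.8 -313.2   98.5   81.    84.1]
lens top glass [[604.5, -285.1]]
lens top alt [[601.4, -282.1]]
lens bottom [[608.3, -287.5]]
case mask [ 450.7 -313.1  100.1   80.9   84. ]
big mask [394.  -52.9 120.2 102.9  84.2]
glass top (468.6194152832031, 211.5895538330078) 14.449687957763672 [[ 605.78373992 -284.80044951]]
glass side ((363.6217346191406, 341.39044189453125), (23.867733001708984, 30.95342445373535), 98.32615661621094) [[ 607.1562229  -282.10268994]]
side case [ 450.8 -316.2  145.5  122.4   88.9]
```

>>> arm_command(
  steps=[
    {"rotation": [0, 0, -0.0192], "claw": -1},
    {"rotation": [0, 0, -0.0192], "claw": -1},
    {"rotation": [0, 0, -0.0192], "claw": -1},
    {"rotation": [0, 0, -0.0192], "claw": -1},
    {"rotation": [0, 0, -0.0192], "claw": -1},
    {"rotation": [0, 0, -0.0192], "claw": -1},
    {"rotation": [0, 0, -0.0192], "claw": -1},
    {"rotation": [0, 0, -0.0192], "claw": -1},
    {"rotation": [0, 0, -0.0192], "claw": -1},
    {"rotation": [0, 0, -0.0192], "claw": -1},
    {"rotation": [0, 0, -0.0192], "claw": -1},
    {"claw": -1},
  ],
  newtons=30,
)

```text
invalid input at $.steps[0]: expected keys slide, rotation, claw
```

>>> arm_command(
  steps=[
    {"slide": [0.69, 1, 0], "claw": -1},
    {"slide": [0.69, 1, 0], "claw": -1},
    {"slide": [0.69, 1, 0], "claw": -1},
    {"slide": [0.69, 1, 0], "claw": -1},
    {"slide": [0.69, 1, 0], "claw": -1},
    {"slide": [0.69, 1, 0], "claw": -1},
    {"slide": [0.69, 1, 0], "claw": -1},
    {"slide": [0.69, 1, 0], "claw": -1},
    {"slide": [0.69, 1, 0], "claw": -1},
    {"slide": [0.69, 1, 0], "claw": -1},
    {"slide": [0.69, 1, 0], "claw": -1},
    {"slide": [0.69, 1, 0], "claw": -1},
    {"slide": [0.69, 1, 0], "claw": -1},
    {"slide": [0.69, 1, 0], "claw": -1},
    {"slide": [0.69, 1, 0], "claw": -1},
    {"slide": [0.69, 1, 0], "claw": -1},
    {"slide": [0.69, 1, 0], "claw": -1},
    {"slide": [0.69, 1, 0], "claw": -1},
    {"slide": [0.69, 1, 0], "claw": -1},
    {"claw": -1},
  ],
)

```text
invalid input at $.steps[0]: expected keys slide, rotation, claw
```

>>> arm_command(
  steps=[
    {"slide": [0, 0, 0], "rotation": [0, 0, -0.0192], "claw": -1},
    {"slide": [0, 0, 0], "rotation": [0, 0, -0.0192], "claw": -1},
    {"slide": [0, 0, 0], "rotation": [0, 0, -0.0192], "claw": -1},
    {"slide": [0, 0, 0], "rotation": [0, 0, -0.0192], "claw": -1},
    {"slide": [0, 0, 0], "rotation": [0, 0, -0.0192], "claw": -1},
    {"slide": [0, 0, 0], "rotation": [0, 0, -0.0192], "claw": -1},
    {"slide": [0, 0, 0], "rotation": [0, 0, -0.0192], "claw": -1},
    {"slide": [0, 0, 0], "rotation": [0, 0, -0.0192], "claw": -1},
    {"slide": [0, 0, 0], "rotation": [0, 0, -0.0192], "claw": -1},
    {"slide": [0, 0, 0], "rotation": [0, 0, -0.0192], "claw": -1},
    {"slide": [0, 0, 0], "rotation": [0, 0, -0.0192], "claw": -1},
    {"slide": [0, 0, 0], "rotation": [0, 0, 0], "claw": -1},
  ],
  newtons=30,
)

```text
time: 1.1
tcp_pos: [0.228, -0.6084, 0.2307]
eef_rot: [-2.086, -2.348, -0.001]
force: [-0.0, -0.6, 1.2]
finger_gap: 0.0854
grasp_force: 0.0
```

>>> arm_command(
  steps=[
    {"slide": [0.69, 1, 0], "rotation": [0, 0, 0], "claw": -1},
    {"slide": [0.69, 1, 0], "rotation": [0, 0, 0], "claw": -1},
    {"slide": [0.69, 1, 0], "rotation": [0, 0, 0], "claw": -1},
    {"slide": [0.69, 1, 0], "rotation": [0, 0, 0], "claw": -1},
    {"slide": [0.69, 1, 0], "rotation": [0, 0, 0], "claw": -1},
    {"slide": [0.69, 1, 0], "rotation": [0, 0, 0], "claw": -1},
    {"slide": [0.69, 1, 0], "rotation": [0, 0, 0], "claw": -1},
    {"slide": [0.69, 1, 0], "rotation": [0, 0, 0], "claw": -1},
    {"slide": [0.69, 1, 0], "rotation": [0, 0, 0], "claw": -1},
    {"slide": [0.69, 1, 0], "rotation": [0, 0, 0], "claw": -1},
    {"slide": [0.69, 1, 0], "rotation": [0, 0, 0], "claw": -1},
    {"slide": [0.69, 1, 0], "rotation": [0, 0, 0], "claw": -1},
    {"slide": [0.69, 1, 0], "rotation": [0, 0, 0], "claw": -1},
    {"slide": [0.69, 1, 0], "rotation": [0, 0, 0], "claw": -1},
    {"slide": [0.69, 1, 0], "rotation": [0, 0, 0], "claw": -1},
    {"slide": [0.69, 1, 0], "rotation": [0, 0, 0], "claw": -1},
    {"slide": [0.69, 1, 0], "rotation": [0, 0, 0], "claw": -1},
    {"slide": [0.69, 1, 0], "rotation": [0, 0, 0], "claw": -1},
    {"slide": [0, 0, 0], "rotation": [0, 0, 0], "claw": -1},
    {"slide": [0, 0, 0], "rotation": [0, 0, 0], "claw": -1},
  ],
)

```text
time: 2.77
tcp_pos: [0.5583, -0.3187, 0.2308]
eef_rot: [-2.089, -2.345, -0.001]
force: [0.0, -0.5, 0.0]
finger_gap: 0.0856
grasp_force: 0.0
```

```bash
cat >> h.py <<'E'
from scipy.spatial.transform import Rotation as Ro
U=np.array([-.1167,.9932]);V=np.array([.9932,.1167])
def go(x,y,z):
    "offset in tool axes (mm) from the measured TCP to a world target (mm)"
    from bench import bot
    s=bot.state(); R=Ro.from_rotvec(s["eef_rot"]); p=s["tcp_pos"]*1000
    print("t",round(s["time"],2),"tcp",p.round(1),"xaxis",R.as_matrix()[:,0].round(4),"z",R.as_matrix()[:,2].round(4),"F",s["force"].round(1),"gap",round(s["finger_gap"]*1000,1),"g",round(s["grasp_force"],1))
    print("tool offset mm",(R.inv().apply(np.array([x,y,z])-p)).round(1))
E
python3 -c "
from h import *
go(606,-284,60)"
```

```text
t 2.77 tcp [ 558.3 -318.7  230.8] xaxis [-1.152e-01  9.933e-01  9.000e-04] z [-4.e-04  9.e-04 -1.e+00] F [ 0.  -0.5  0. ] gap 85.6 g 0.0
tool offset mm [ 28.8  51.4 170.8]
```

>>> arm_command(
  steps=[
    {"slide": [0.48, 0.857, 0], "rotation": [0, 0, 0], "claw": -1},
    {"slide": [0.48, 0.857, 0], "rotation": [0, 0, 0], "claw": -1},
    {"slide": [0.48, 0.857, 0], "rotation": [0, 0, 0], "claw": -1},
    {"slide": [0, 0, 1], "rotation": [0, 0, 0], "claw": -1},
    {"slide": [0, 0, 1], "rotation": [0, 0, 0], "claw": -1},
    {"slide": [0, 0, 1], "rotation": [0, 0, 0], "claw": -1},
    {"slide": [0, 0, 1], "rotation": [0, 0, 0], "claw": -1},
    {"slide": [0, 0, 1], "rotation": [0, 0, 0], "claw": -1},
    {"slide": [0, 0, 1], "rotation": [0, 0, 0], "claw": -1},
    {"slide": [0, 0, 1], "rotation": [0, 0, 0], "claw": -1},
    {"slide": [0, 0, 1], "rotation": [0, 0, 0], "claw": -1},
    {"slide": [0, 0, 0], "rotation": [0, 0, 0], "claw": -1},
    {"slide": [0, 0, 0], "rotation": [0, 0, 0], "claw": -1},
  ],
)

```text
time: 3.85
tcp_pos: [0.6036, -0.287, 0.0702]
eef_rot: [-2.092, -2.341, 0.003]
force: [0.3, 0.6, 0.3]
finger_gap: 0.0854
grasp_force: 0.0
```

```bash
python3 -c "
from h import *
go(606,-284,18)
from bench import eyes
a=eyes.snapshot('side')['img'][230:430,260:480];b=eyes.snapshot('top')['img'][120:320,380:560]
cv2.imwrite('pics/g1.png',np.hstack([cv2.resize(a,None,fx=2,fy=2),cv2.resize(b,None,fx=2,fy=2)])[:,:,::-1])"
```

```text
t 3.85 tcp [ 603.6 -287.    70.2] xaxis [-1.119e-01  9.937e-01  8.000e-04] z [-2.9e-03  4.0e-04 -1.0e+00] F [0.3 0.6 0.3] gap 85.4 g 0.0
tool offset mm [ 2.7  2.9 52.2]
```

View pics/g1.png

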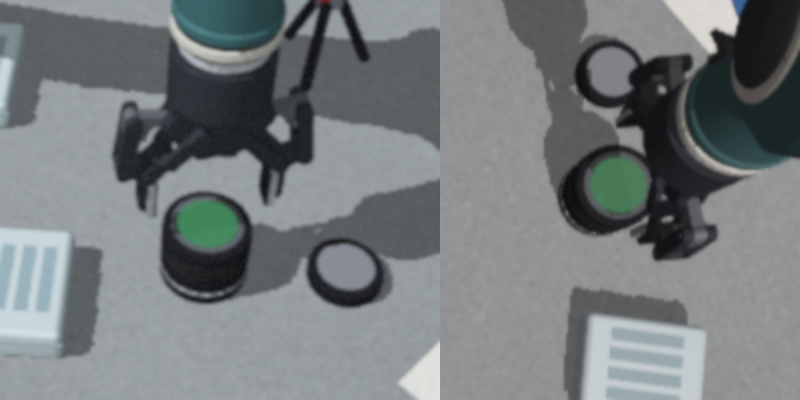

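The gripper straddles the lens: in the side crop the fingers are at columns 148 and 272, with the lens centre at 207. Descending.

>>> arm_command(
  steps=[
    {"slide": [0.13, 0.14, 0.5], "rotation": [0, 0, 0], "claw": -1},
    {"slide": [0, 0, 0.5], "rotation": [0, 0, 0], "claw": -1},
    {"slide": [0, 0, 0.5], "rotation": [0, 0, 0], "claw": -1},
    {"slide": [0, 0, 0.5], "rotation": [0, 0, 0], "claw": -1},
    {"slide": [0, 0, 0.5], "rotation": [0, 0, 0], "claw": -1},
    {"slide": [0, 0, 0], "rotation": [0, 0, 0], "claw": -1},
    {"slide": [0, 0, 0], "rotation": [0, 0, 0], "claw": -1},
  ],
)

```text
time: 4.53
tcp_pos: [0.6069, -0.2829, 0.02]
eef_rot: [-2.089, -2.344, 0.001]
force: [-0.0, -0.8, 0.9]
finger_gap: 0.0854
grasp_force: 0.0
```

>>> arm_command(
  steps=[
    {"slide": [0, 0, 0], "rotation": [0, 0, 0], "claw": -0.5},
    {"slide": [0, 0, 0], "rotation": [0, 0, 0], "claw": -0.5},
    {"slide": [0, 0, 0], "rotation": [0, 0, 0], "claw": -0.5},
    {"slide": [0, 0, 0], "rotation": [0, 0, 0], "claw": -0.5},
    {"slide": [0, 0, 0], "rotation": [0, 0, 0], "claw": -0.5},
    {"slide": [0, 0, 0], "rotation": [0, 0, 0], "claw": -0.5},
  ],
  newtons=25,
)

```text
time: 5.03
tcp_pos: [0.6075, -0.2834, 0.0217]
eef_rot: [2.09, 2.345, -0.001]
force: [-3.0, 0.4, 2.9]
finger_gap: 0.0711
grasp_force: 31.2
```

```bash
python3 -c "
from h import *
go(507,256,18)"
```

```text
t 5.03 tcp [ 607.5 -283.4   21.7] xaxis [-1.145e-01  9.934e-01 -4.000e-04] z [-3.e-04 -4.e-04 -1.e+00] F [-3.   0.4  2.9] gap 71.1 g 31.2
tool offset mm [547.4 -38.    3.5]
```

>>> arm_command(
  steps=[
    {"slide": [0.2, -0.05, 0], "rotation": [0, 0, 0], "claw": -0.5},
    {"slide": [0.5, -0.1, 0], "rotation": [0, 0, 0], "claw": -0.5},
    {"slide": [0.5, -0.1, 0], "rotation": [0, 0, 0], "claw": -0.5},
    {"slide": [0.5, -0.1, 0], "rotation": [0, 0, 0], "claw": -0.5},
    {"slide": [0.5, -0.1, 0], "rotation": [0, 0, 0], "claw": -0.5},
    {"slide": [0.5, -0.1, 0], "rotation": [0, 0, 0], "claw": -0.5},
    {"slide": [0.5, -0.1, 0], "rotation": [0, 0, 0], "claw": -0.5},
    {"slide": [0.5, -0.1, 0], "rotation": [0, 0, 0], "claw": -0.5},
  ],
)

```text
time: 5.7
tcp_pos: [0.5843, -0.2106, 0.0217]
eef_rot: [2.089, 2.345, 0.0]
force: [1.8, -4.2, 3.3]
finger_gap: 0.0713
grasp_force: 31.1
```

```bash
python3 -c "
from h import *
go(507,256,18)"
```

```text
t 5.7 tcp [ 584.3 -210.6   21.7] xaxis [-1.150e-01  9.934e-01 -7.000e-04] z [ 9.e-04 -6.e-04 -1.e+00] F [ 1.8 -4.2  3.3] gap 71.3 g 31.1
tool offset mm [472.4 -23.2   3.3]
```

>>> arm_command(
  steps=[
    {"slide": [0.75, -0.058, 0], "rotation": [0, 0, 0], "claw": -0.5},
    {"slide": [0.75, -0.058, 0], "rotation": [0, 0, 0], "claw": -0.5},
    {"slide": [0.75, -0.058, 0], "rotation": [0, 0, 0], "claw": -0.5},
    {"slide": [0.75, -0.058, 0], "rotation": [0, 0, 0], "claw": -0.5},
    {"slide": [0.75, -0.058, 0], "rotation": [0, 0, 0], "claw": -0.5},
    {"slide": [0.75, -0.058, 0], "rotation": [0, 0, 0], "claw": -0.5},
    {"slide": [0.75, -0.058, 0], "rotation": [0, 0, 0], "claw": -0.5},
    {"slide": [0.75, -0.058, 0], "rotation": [0, 0, 0], "claw": -0.5},
    {"slide": [0.75, -0.058, 0], "rotation": [0, 0, 0], "claw": -0.5},
    {"slide": [0.75, -0.058, 0], "rotation": [0, 0, 0], "claw": -0.5},
    {"slide": [0.75, -0.058, 0], "rotation": [0, 0, 0], "claw": -0.5},
    {"slide": [0.75, -0.058, 0], "rotation": [0, 0, 0], "claw": -0.5},
    {"slide": [0.75, -0.058, 0], "rotation": [0, 0, 0], "claw": -0.5},
    {"slide": [0.75, -0.058, 0], "rotation": [0, 0, 0], "claw": -0.5},
    {"slide": [0.75, -0.058, 0], "rotation": [0, 0, 0], "claw": -0.5},
    {"slide": [0.75, -0.058, 0], "rotation": [0, 0, 0], "claw": -0.5},
    {"slide": [0.75, -0.058, 0], "rotation": [0, 0, 0], "claw": -0.5},
    {"slide": [0.75, -0.058, 0], "rotation": [0, 0, 0], "claw": -0.5},
    {"slide": [0.75, -0.058, 0], "rotation": [0, 0, 0], "claw": -0.5},
    {"slide": [0.4, 0, 0], "rotation": [0, 0, 0], "claw": -0.5},
  ],
)

```text
time: 7.37
tcp_pos: [0.5272, 0.0785, 0.0216]
eef_rot: [-2.088, -2.346, 0.003]
force: [1.0, -7.1, 7.9]
finger_gap: 0.0715
grasp_force: 31.6
```

```bash
python3 -c "
from h import *
go(507,256,18)
from bench import eyes
import pickle
s=eyes.snapshot('side');t=eyes.snapshot('top');pickle.dump((s,t),open('s1.pkl','wb'))
a=s['img'][130:300,200:400];b=t['img'][140:320,80:280]
a=cv2.resize(a,(400,340));b=cv2.resize(b,(400,360))
cv2.imwrite('pics/g2.png',np.hstack([cv2.copyMakeBorder(a,0,20,0,0,0),b])[:,:,::-1])"
```

```text
t 7.37 tcp [527.2  78.5  21.6] xaxis [-1.159e-01  9.933e-01 -7.000e-04] z [-1.5e-03 -9.0e-04 -1.0e+00] F [ 1.  -7.1  7.9] gap 71.5 g 31.6
tool offset mm [178.6   0.5   3.4]
```

View pics/g2.png

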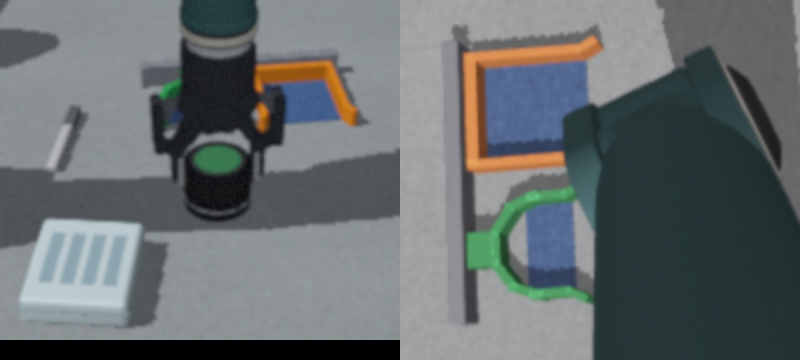

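The lens is upright in the fingers (side crop 218,180) on line with the green nest. The fingertips are well clear of the shelf.

>>> arm_command(
  steps=[
    {"slide": [0.75, 0, 0], "rotation": [0, 0, 0], "claw": -0.5},
    {"slide": [0.75, 0, 0], "rotation": [0, 0, 0], "claw": -0.5},
    {"slide": [0.75, 0, 0], "rotation": [0, 0, 0], "claw": -0.5},
    {"slide": [0.75, 0, 0], "rotation": [0, 0, 0], "claw": -0.5},
    {"slide": [0.75, 0, 0], "rotation": [0, 0, 0], "claw": -0.5},
    {"slide": [0.75, 0, 0], "rotation": [0, 0, 0], "claw": -0.5},
    {"slide": [0.75, 0, 0], "rotation": [0, 0, 0], "claw": -0.5},
    {"slide": [0.5, 0, 0], "rotation": [0, 0, 0], "claw": -0.5},
    {"slide": [0, 0, 0], "rotation": [0, 0, 0], "claw": -0.5},
    {"slide": [0, 0, 0], "rotation": [0, 0, 0], "claw": -0.5},
  ],
)

```text
time: 8.3
tcp_pos: [0.5138, 0.1941, 0.0216]
eef_rot: [-2.086, -2.346, -0.001]
force: [-0.3, 2.4, 5.4]
finger_gap: 0.0713
grasp_force: 31.5
```

```bash
python3 -c "
from h import *
go(507,256,18)
from bench import eyes
s=eyes.snapshot('side')
b=blob(cv2.inRange(hsv(s),(55,60,30),(85,255,255)),250,170,340,230); e=cv2.fitEllipse(b); print(e,ray(s,e[0],.056)*1000)
cv2.imwrite('pics/g3.png',cv2.resize(s['img'][140:240,220:360],None,fx=4,fy=4)[:,:,::-1])"
```

```text
t 8.3 tcp [513.8 194.1  21.6] xaxis [-0.1169  0.9931  0.0021] z [-0.0012  0.002  -1.    ] F [-0.3  2.4  5.4] gap 71.3 g 31.5
tool offset mm [62.3  0.5  3.7]
((301.94146728515625, 176.9710235595703), (15.874659538269043, 29.223840713500977), 87.4975357055664) [[517.16655603 208.91446645]]
```

View pics/g3.png

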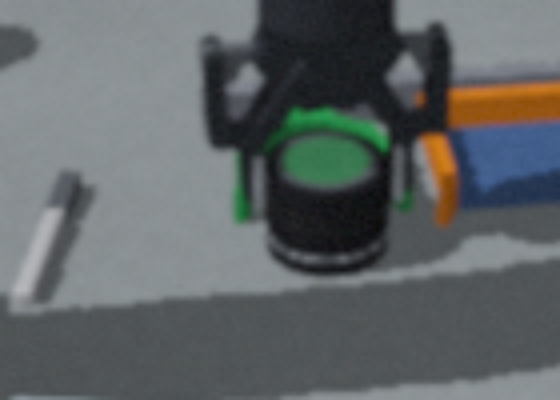

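The lens (crop centre column 327) lines up with the green lips (columns 243 and 403) once the heading is allowed for. Going in slowly.

>>> arm_command(
  steps=[
    {"slide": [0.3, 0, 0], "rotation": [0, 0, 0], "claw": -0.5},
    {"slide": [0.3, 0, 0], "rotation": [0, 0, 0], "claw": -0.5},
    {"slide": [0.3, 0, 0], "rotation": [0, 0, 0], "claw": -0.5},
    {"slide": [0.3, 0, 0], "rotation": [0, 0, 0], "claw": -0.5},
    {"slide": [0.3, 0, 0], "rotation": [0, 0, 0], "claw": -0.5},
    {"slide": [0.3, 0, 0], "rotation": [0, 0, 0], "claw": -0.5},
  ],
)

```text
time: 8.85
tcp_pos: [0.5107, 0.2246, 0.0216]
eef_rot: [2.092, 2.342, -0.007]
force: [0.7, -8.7, 11.4]
finger_gap: 0.0712
grasp_force: 32.1
```

>>> arm_command(
  steps=[
    {"slide": [0.2, 0, 0], "rotation": [0, 0, 0], "claw": -0.5},
    {"slide": [0.2, 0, 0], "rotation": [0, 0, 0], "claw": -0.5},
    {"slide": [0.2, 0, 0], "rotation": [0, 0, 0], "claw": -0.5},
    {"slide": [0, 0, 0], "rotation": [0, 0, 0], "claw": -0.5},
  ],
)

```text
time: 9.18
tcp_pos: [0.5091, 0.2379, 0.0216]
eef_rot: [2.091, 2.344, -0.004]
force: [1.2, -5.0, 8.7]
finger_gap: 0.0712
grasp_force: 31.7
```

```bash
python3 -c "
from h import *
go(507,256,18)"
```

```text
t 9.18 tcp [509.1 237.9  21.6] xaxis [-0.1139  0.9935 -0.0025] z [-0.0013 -0.0027 -1.    ] F [ 1.2 -5.   8.7] gap 71.2 g 31.7
tool offset mm [18.3 -0.1  3.5]
```

>>> arm_command(
  steps=[
    {"slide": [0.2, 0, 0], "rotation": [0, 0, 0], "claw": -0.5},
    {"slide": [0.2, 0, 0], "rotation": [0, 0, 0], "claw": -0.5},
    {"slide": [0.2, 0, 0], "rotation": [0, 0, 0], "claw": -0.5},
    {"slide": [0, 0, 0], "rotation": [0, 0, 0], "claw": -0.5},
  ],
)

```text
time: 9.52
tcp_pos: [0.5078, 0.2497, 0.0216]
eef_rot: [2.091, 2.344, -0.004]
force: [1.4, -6.5, 8.8]
finger_gap: 0.071
grasp_force: 31.7
```

>>> arm_command(
  steps=[
    {"slide": [0.1, 0, 0], "rotation": [0, 0, 0], "claw": -0.5},
    {"slide": [0.1, 0, 0], "rotation": [0, 0, 0], "claw": -0.5},
    {"slide": [0.1, 0, 0], "rotation": [0, 0, 0], "claw": -0.5},
    {"slide": [0, 0, 0], "rotation": [0, 0, 0], "claw": -0.5},
  ],
)

```text
time: 9.85
tcp_pos: [0.5073, 0.2547, 0.0216]
eef_rot: [2.091, 2.343, -0.006]
force: [0.7, -6.9, 9.8]
finger_gap: 0.0709
grasp_force: 31.7
```

```bash
python3 -c "
from h import *
go(507,256,18)"
```

```text
t 9.85 tcp [507.3 254.7  21.6] xaxis [-0.1131  0.9936 -0.0036] z [-0.0014 -0.0038 -1.    ] F [ 0.7 -6.9  9.8] gap 70.9 g 31.7
tool offset mm [ 1.3 -0.1  3.6]
```

>>> arm_command(
  steps=[
    {"slide": [0.08, 0, 0], "rotation": [0, 0, 0], "claw": -0.5},
    {"slide": [0.08, 0, 0], "rotation": [0, 0, 0], "claw": -0.5},
    {"slide": [0, 0, 0], "rotation": [0, 0, 0], "claw": -0.5},
  ],
)

```text
time: 10.1
tcp_pos: [0.507, 0.2576, 0.0216]
eef_rot: [2.091, 2.342, -0.006]
force: [0.2, -8.6, 9.4]
finger_gap: 0.0713
grasp_force: 31.8
```

>>> arm_command(
  steps=[
    {"slide": [0.08, 0, 0], "rotation": [0, 0, 0], "claw": -0.5},
    {"slide": [0, 0, 0], "rotation": [0, 0, 0], "claw": -0.5},
  ],
)

```text
time: 10.27
tcp_pos: [0.507, 0.2577, 0.0216]
eef_rot: [2.091, 2.341, -0.009]
force: [0.2, -11.1, 12.9]
finger_gap: 0.0712
grasp_force: 32.1
```

>>> arm_command(
  steps=[
    {"slide": [0.1, 0, 0], "rotation": [0, 0, 0], "claw": -0.5},
    {"slide": [0, 0, 0], "rotation": [0, 0, 0], "claw": -0.5},
  ],
)

```text
time: 10.43
tcp_pos: [0.5069, 0.2578, 0.0217]
eef_rot: [2.091, 2.339, -0.013]
force: [1.1, -15.1, 15.6]
finger_gap: 0.0715
grasp_force: 32.4
```

>>> arm_command(
  steps=[
    {"slide": [0.1, 0, 0], "rotation": [0, 0, 0], "claw": -0.5},
    {"slide": [0, 0, 0], "rotation": [0, 0, 0], "claw": -0.5},
  ],
)

```text
time: 10.6
tcp_pos: [0.5069, 0.2578, 0.0217]
eef_rot: [2.091, 2.337, -0.017]
force: [-0.6, -19.1, 18.8]
finger_gap: 0.0709
grasp_force: 32.7
```

>>> arm_command(
  steps=[
    {"slide": [-0.15, 0, 0], "rotation": [0, 0, 0], "claw": -0.5},
    {"slide": [0, 0, 0], "rotation": [0, 0, 0], "claw": -1},
    {"slide": [0, 0, 0], "rotation": [0, 0, 0], "claw": -1},
    {"slide": [0, 0, 0], "rotation": [0, 0, 0], "claw": -1},
    {"slide": [0, 0, 0], "rotation": [0, 0, 0], "claw": -1},
    {"slide": [0, 0, 0], "rotation": [0, 0, 0], "claw": -1},
  ],
)

```text
time: 11.1
tcp_pos: [0.5064, 0.2636, 0.0209]
eef_rot: [-2.088, -2.346, 0.001]
force: [0.1, 0.2, -0.4]
finger_gap: 0.0854
grasp_force: 0.0
```

>>> arm_command(
  steps=[
    {"slide": [0, 0, -0.3], "rotation": [0, 0, 0], "claw": -1},
    {"slide": [0, 0, -0.6], "rotation": [0, 0, 0], "claw": -1},
    {"slide": [0, 0, -1], "rotation": [0, 0, 0], "claw": -1},
    {"slide": [0, 0, -1], "rotation": [0, 0, 0], "claw": -1},
    {"slide": [0, 0, -1], "rotation": [0, 0, 0], "claw": -1},
    {"slide": [0, 0, -1], "rotation": [0, 0, 0], "claw": -1},
    {"slide": [0, 0, -1], "rotation": [0, 0, 0], "claw": -1},
    {"slide": [-1, 0, 0], "rotation": [0, 0, 0], "claw": -0.3},
    {"slide": [-1, 0, 0], "rotation": [0, 0, 0], "claw": -0.3},
    {"slide": [-1, 0, 0], "rotation": [0, 0, 0], "claw": -0.3},
    {"slide": [-1, 0, 0], "rotation": [0, 0, 0], "claw": -0.3},
    {"slide": [-1, 0, 0], "rotation": [0, 0, 0], "claw": -0.3},
    {"slide": [-1, 0, 0], "rotation": [0, 0, 0], "claw": -0.3},
    {"slide": [-1, 0, 0], "rotation": [0, 0, 0], "claw": -0.3},
    {"slide": [-1, 0, 0], "rotation": [0, 0, 0], "claw": -0.3},
    {"slide": [-1, 0, 0], "rotation": [0, 0, 0], "claw": -0.3},
    {"slide": [-1, 0, 0], "rotation": [0, 0, 0], "claw": -0.3},
    {"slide": [-1, 0, 0], "rotation": [0, 0, 0], "claw": -0.3},
    {"slide": [-1, 0, 0], "rotation": [0, 0, 0], "claw": -0.3},
    {"slide": [0, 0, 0], "rotation": [0, 0, 0], "claw": -0.3},
  ],
)

```text
time: 12.77
tcp_pos: [0.5355, 0.0195, 0.1402]
eef_rot: [2.096, 2.337, -0.002]
force: [0.1, -0.4, -0.0]
finger_gap: 0.0555
grasp_force: 0.0
```

```bash
python3 -c "
from h import *
go(384,-320,60)
from bench import eyes
s=eyes.snapshot('side');t=eyes.snapshot('top')
b=cv2.resize(t['img'][140:310,90:240],None,fx=2.6,fy=2.6); a=cv2.resize(s['img'][130:230,240:400],None,fx=2.5,fy=2.5)
cv2.imwrite('pics/g4.png',np.hstack([b,cv2.copyMakeBorder(a,0,b.shape[0]-a.shape[0],0,0,0)])[:,:,::-1])"
```

```text
t 12.77 tcp [535.5  19.5 140.2] xaxis [-0.1087  0.9941 -0.0025] z [ 0.0011 -0.0024 -1.    ] F [ 0.1 -0.4 -0. ] gap 55.5 g 0.0
tool offset mm [-320.8 -187.6   80.9]
```

View pics/g4.png

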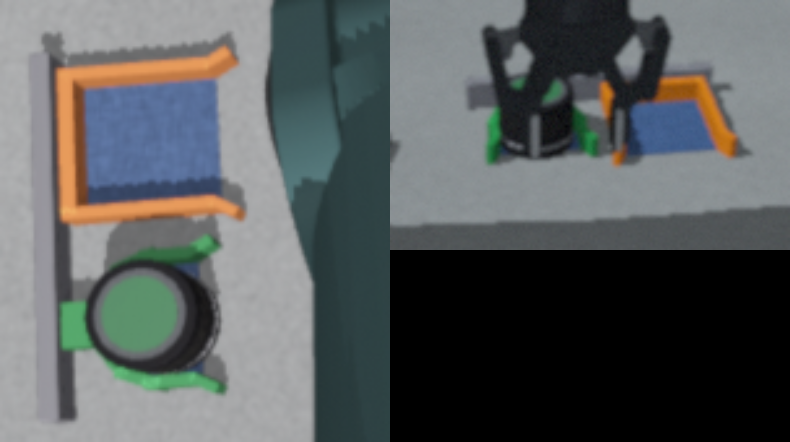

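The lens is fully home and upright in the green nest: its top circle is at crop (140,313), against the back boss, with the lips undisturbed. Next I move behind the small case.

>>> arm_command(
  steps=[
    {"slide": [0, 0, 0], "rotation": [0, 0, 0.0191], "claw": -0.3},
    {"slide": [0, 0, 0], "rotation": [0, 0, 0.0191], "claw": -0.3},
    {"slide": [0, 0, 0], "rotation": [0, 0, 0.0191], "claw": -0.3},
    {"slide": [0, 0, 0], "rotation": [0, 0, 0.0191], "claw": -0.3},
    {"slide": [0, 0, 0], "rotation": [0, 0, 0.0191], "claw": -0.3},
    {"slide": [0, 0, 0], "rotation": [0, 0, 0.0191], "claw": -0.3},
    {"slide": [0, 0, 0], "rotation": [0, 0, 0.0191], "claw": -0.3},
    {"slide": [0, 0, 0], "rotation": [0, 0, 0.0191], "claw": -0.3},
    {"slide": [0, 0, 0], "rotation": [0, 0, 0.0191], "claw": -0.3},
    {"slide": [0, 0, 0], "rotation": [0, 0, 0.0191], "claw": -0.3},
    {"slide": [0, 0, 0], "rotation": [0, 0, 0.0191], "claw": -0.3},
    {"slide": [0, 0, 0], "rotation": [0, 0, 0.0191], "claw": -0.3},
    {"slide": [0, 0, 0], "rotation": [0, 0, 0.0191], "claw": -0.3},
    {"slide": [0, 0, 0], "rotation": [0, 0, 0], "claw": -0.3},
  ],
)

```text
time: 14.03
tcp_pos: [0.5348, 0.0263, 0.1397]
eef_rot: [-3.135, -0.197, -0.001]
force: [0.7, -0.4, -0.1]
finger_gap: 0.0556
grasp_force: 0.0
```

>>> arm_command(
  steps=[
    {"slide": [-0.6, 0.95, 0], "rotation": [0, 0, 0], "claw": -0.3},
    {"slide": [-0.6, 0.95, 0], "rotation": [0, 0, 0], "claw": -0.3},
    {"slide": [-0.6, 0.95, 0], "rotation": [0, 0, 0], "claw": -0.3},
    {"slide": [-0.6, 0.95, 0], "rotation": [0, 0, 0], "claw": -0.3},
    {"slide": [-0.6, 0.95, 0], "rotation": [0, 0, 0], "claw": -0.3},
    {"slide": [-0.6, 0.95, 0], "rotation": [0, 0, 0], "claw": -0.3},
    {"slide": [-0.6, 0.95, 0], "rotation": [0, 0, 0], "claw": -0.3},
    {"slide": [-0.6, 0.95, 0], "rotation": [0, 0, 0], "claw": -0.3},
    {"slide": [-0.6, 0.95, 0], "rotation": [0, 0, 0], "claw": -0.3},
    {"slide": [-0.6, 0.95, 0], "rotation": [0, 0, 0], "claw": -0.3},
    {"slide": [-0.6, 0.95, 0], "rotation": [0, 0, 0], "claw": -0.3},
    {"slide": [-0.6, 0.95, 0], "rotation": [0, 0, 0], "claw": -0.3},
    {"slide": [-0.6, 0.95, 0], "rotation": [0, 0, 0], "claw": -0.3},
    {"slide": [-0.6, 0.95, 0], "rotation": [0, 0, 0], "claw": -0.3},
    {"slide": [-0.6, 0.95, 0], "rotation": [0, 0, 0], "claw": -0.3},
    {"slide": [-0.6, 0.95, 0], "rotation": [0, 0, 0], "claw": -0.3},
    {"slide": [-0.6, 0.95, 0], "rotation": [0, 0, 0], "claw": -0.3},
    {"slide": [0, 0, 0], "rotation": [0, 0, 0], "claw": -0.3},
    {"slide": [0, 0, 0], "rotation": [0, 0, 0], "claw": -0.3},
  ],
)

```text
time: 15.62
tcp_pos: [0.373, -0.3219, 0.1395]
eef_rot: [-3.135, -0.2, -0.001]
force: [0.0, 0.9, -0.1]
finger_gap: 0.0555
grasp_force: 0.0
```

```bash
python3 -c "
from h import *
go(370.3,-323,12)
import pickle
d=pickle.load(open('s0.pkl','rb'));t=d['top'];f=lambda n,u,z:print(n,[(P.round(0),'s',round(P@V),'l',round(P@U)) for P in ray(t,u,z)*1000])
f('cap',[(464,155)],.014); f('tripod feet',[(297,150),(343,150)],.003); f('tripod head',[(321,102)],.16)
from bench import eyes
t=eyes.snapshot('top'); b=blob(cv2.inRange(hsv(t),(85,8,165),(110,60,255)),430,265,530,345); print('case',rect(ray(t,b,.032)))
b=blob(cv2.inRange(hsv(t),(55,60,40),(70,175,255)),125,240,170,280);c,r=cv2.minEnclosingCircle(b.astype(np.float32));f('lens',[c],.056);print(r)"
```

```text
t 15.62 tcp [ 373.  -321.9  139.5] xaxis [9.919e-01 1.268e-01 5.000e-04] z [ 5.e-04  1.e-04 -1.e+00] F [ 0.   0.9 -0.1] gap 55.5 g 0.0
tool offset mm [ -2.8   0.8 127.5]
cap [(array([ 720., -293.]), 's', 681, 'l', -375)]
tripod feet [(array([724.,  11.]), 's', 720, 'l', -73), (array([726., -73.]), 's', 713, 'l', -158)]
tripod head [(array([743., -28.]), 's', 735, 'l', -115)]
case [ 450.7 -313.1  100.4   81.2   84. ]
lens [(array([506., 257.]), 's', 533, 'l', 196)]
14.77082633972168
```

>>> arm_command(
  steps=[
    {"slide": [-0.14, 0, 1], "rotation": [0, 0, 0.0016], "claw": -0.3},
    {"slide": [0, 0, 1], "rotation": [0, 0, 0], "claw": -0.3},
    {"slide": [0, 0, 1], "rotation": [0, 0, 0], "claw": -0.3},
    {"slide": [0, 0, 1], "rotation": [0, 0, 0], "claw": -0.3},
    {"slide": [0, 0, 1], "rotation": [0, 0, 0], "claw": -0.3},
    {"slide": [0, 0, 0.8], "rotation": [0, 0, 0], "claw": -0.3},
    {"slide": [0, 0, 0.5], "rotation": [0, 0, 0], "claw": -0.3},
    {"slide": [0, 0, 0], "rotation": [0, 0, 0], "claw": -0.3},
    {"slide": [0.4, 0, 0], "rotation": [0, 0, 0], "claw": -0.3},
    {"slide": [0.4, 0, 0], "rotation": [0, 0, 0], "claw": -0.3},
    {"slide": [0.3, 0, 0], "rotation": [0, 0, 0], "claw": -0.3},
    {"slide": [0.3, 0, 0], "rotation": [0, 0, 0], "claw": -0.3},
    {"slide": [0.3, 0, 0], "rotation": [0, 0, 0], "claw": -0.3},
    {"slide": [0.3, 0, 0], "rotation": [0, 0, 0], "claw": -0.3},
    {"slide": [0.3, 0, 0], "rotation": [0, 0, 0], "claw": -0.3},
    {"slide": [0.3, 0, 0], "rotation": [0, 0, 0], "claw": -0.3},
    {"slide": [0.3, 0, 0], "rotation": [0, 0, 0], "claw": -0.3},
    {"slide": [0.3, 0, 0], "rotation": [0, 0, 0], "claw": -0.3},
  ],
)

```text
time: 17.17
tcp_pos: [0.4339, -0.3144, 0.0132]
eef_rot: [-3.136, -0.182, 0.001]
force: [-2.6, -1.1, 1.5]
finger_gap: 0.0553
grasp_force: 1.3
```

```bash
cat >> h.py <<'E'
def sl(P):
    P=np.asarray(P,float); return np.round([P@V,P@U],1)
def case(roi,view="side"):
    from bench import eyes
    t=eyes.snapshot(view); b=blob(cv2.inRange(hsv(t),(85,8,140),(110,60,255)),*roi); r=rect(ray(t,b,.032)); print("case",r,"s,l",sl(r[:2])); return t
E
python3 -c "
from h import *
go(492*V[0]-364*U[0],492*V[1]-364*U[1],12)
case((430,220,545,345),'top')"
```

```text
t 17.17 tcp [ 433.9 -314.4   13.2] xaxis [ 9.933e-01  1.154e-01 -8.000e-04] z [-9.e-04  4.e-04 -1.e+00] F [-2.6 -1.1  1.5] gap 55.3 g 1.3
tool offset mm [97.8  1.   1.1]
case [ 479.1 -287.7   81.9   80.     3.3] s,l [ 442.3 -341.7]
```

>>> arm_command(
  steps=[
    {"slide": [0.38, 0, 0], "rotation": [0, 0, 0], "claw": -0.3},
    {"slide": [0.38, 0, 0], "rotation": [0, 0, 0], "claw": -0.3},
    {"slide": [0.38, 0, 0], "rotation": [0, 0, 0], "claw": -0.3},
    {"slide": [0.38, 0, 0], "rotation": [0, 0, 0], "claw": -0.3},
    {"slide": [0.38, 0, 0], "rotation": [0, 0, 0], "claw": -0.3},
    {"slide": [0.38, 0, 0], "rotation": [0, 0, 0], "claw": -0.3},
    {"slide": [0.38, 0, 0], "rotation": [0, 0, 0], "claw": -0.3},
    {"slide": [0.38, 0, 0], "rotation": [0, 0, 0], "claw": -0.3},
    {"slide": [0.38, 0, 0], "rotation": [0, 0, 0], "claw": -0.3},
    {"slide": [0.38, 0, 0], "rotation": [0, 0, 0], "claw": -0.3},
    {"slide": [0.38, 0, 0], "rotation": [0, 0, 0], "claw": -0.3},
    {"slide": [0.38, 0, 0], "rotation": [0, 0, 0], "claw": -0.3},
    {"slide": [0.38, 0, 0], "rotation": [0, 0, 0], "claw": -0.3},
    {"slide": [0, 0, 0], "rotation": [0, 0, 0], "claw": -0.3},
  ],
)

```text
time: 18.38
tcp_pos: [0.5342, -0.3027, 0.0135]
eef_rot: [3.136, 0.184, 0.003]
force: [-0.1, 0.1, 0.2]
finger_gap: 0.0554
grasp_force: 0.0
```

>>> arm_command(
  steps=[
    {"slide": [-0.7, 0, 0], "rotation": [0, 0, 0], "claw": -0.3},
    {"slide": [-0.7, 0, -0.5], "rotation": [0, 0, 0], "claw": -0.3},
    {"slide": [-0.7, 0, -1], "rotation": [0, 0, 0], "claw": -0.3},
    {"slide": [-0.7, 0, -1], "rotation": [0, 0, 0], "claw": -0.3},
    {"slide": [-0.7, 0, -1], "rotation": [0, 0, 0], "claw": -0.3},
    {"slide": [0, 1, -1], "rotation": [0, 0, 0], "claw": -0.3},
    {"slide": [0, 1, 0], "rotation": [0, 0, 0], "claw": -0.3},
    {"slide": [0, 1, 0], "rotation": [0, 0, 0], "claw": -0.3},
    {"slide": [0, 1, 0], "rotation": [0, 0, 0], "claw": -0.3},
    {"slide": [0, 0, 0], "rotation": [0, 0, 0], "claw": -0.3},
    {"slide": [0, 0, 0], "rotation": [0, 0, 0], "claw": -0.3},
  ],
)

```text
time: 19.3
tcp_pos: [0.4713, -0.392, 0.1034]
eef_rot: [3.136, 0.178, 0.001]
force: [-0.4, -0.2, 0.4]
finger_gap: 0.0553
grasp_force: 0.0
```

```bash
python3 -c "
from h import *
go(460,-400,12)
t=case((420,180,545,345),'top')
cv2.imwrite('pics/c1.png',t['img'][:,:,::-1])"
```

```text
t 19.3 tcp [ 471.3 -392.   103.4] xaxis [9.936e-01 1.132e-01 4.000e-04] z [ 5.e-04 -7.e-04 -1.e+00] F [-0.4 -0.2  0.4] gap 55.3 g 0.0
tool offset mm [-12.1   6.7  91.4]
case [ 581.4 -279.2   93.4   84.7  -83.6] s,l [ 544.9 -345.2]
```

View pics/c1.png

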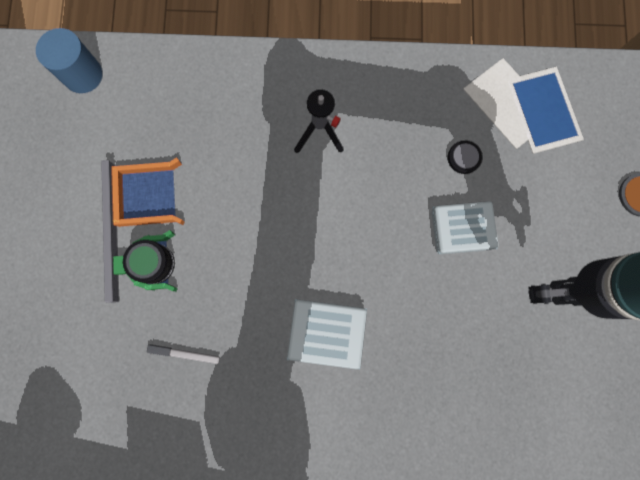

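The case is at about (466,228), squared up with the tray (96.4°). The lens stays home, and the cap, tripod, big case and brush are unmoved. Next I push its end face towards the tray.

>>> arm_command(
  steps=[
    {"slide": [0, 0, 0], "rotation": [0, 0, -0.0193], "claw": -0.3},
    {"slide": [0, 0, 0], "rotation": [0, 0, -0.0193], "claw": -0.3},
    {"slide": [0, 0, 0], "rotation": [0, 0, -0.0193], "claw": -0.3},
    {"slide": [0, 0, 0], "rotation": [0, 0, -0.0193], "claw": -0.3},
    {"slide": [0, 0, 0], "rotation": [0, 0, -0.0193], "claw": -0.3},
    {"slide": [0, 0, 0], "rotation": [0, 0, -0.0193], "claw": -0.3},
    {"slide": [0, 0, 0], "rotation": [0, 0, -0.0193], "claw": -0.3},
    {"slide": [0, 0, 0], "rotation": [0, 0, -0.0193], "claw": -0.3},
    {"slide": [0, 0, 0], "rotation": [0, 0, -0.0193], "claw": -0.3},
    {"slide": [0, 0, 0], "rotation": [0, 0, -0.0193], "claw": -0.3},
    {"slide": [0, 0, 0], "rotation": [0, 0, -0.0193], "claw": -0.3},
    {"slide": [0, 0, 0], "rotation": [0, 0, -0.0193], "claw": -0.3},
    {"slide": [0, 0, 0], "rotation": [0, 0, -0.0193], "claw": -0.3},
    {"slide": [0, 0, 0], "rotation": [0, 0, 0], "claw": -0.3},
  ],
)

```text
time: 20.52
tcp_pos: [0.4718, -0.3894, 0.1032]
eef_rot: [-2.077, -2.356, -0.001]
force: [-0.4, -1.1, 0.4]
finger_gap: 0.0557
grasp_force: 0.0
```

>>> arm_command(
  steps=[
    {"slide": [0, 0.87, 0], "rotation": [0, 0, 0], "claw": -0.3},
    {"slide": [0, 0.87, 0], "rotation": [0, 0, 0], "claw": -0.3},
    {"slide": [0, 0.87, 0], "rotation": [0, 0, 0], "claw": -0.3},
    {"slide": [0, 0.87, 0], "rotation": [0, 0, 0], "claw": -0.3},
    {"slide": [0, 0.87, 0], "rotation": [0, 0, 0], "claw": -0.3},
    {"slide": [0, 0.87, 0], "rotation": [0, 0, 0], "claw": -0.3},
    {"slide": [0, 0.87, 0], "rotation": [0, 0, 0], "claw": -0.3},
    {"slide": [0, 0, 0], "rotation": [0, 0, 0], "claw": -0.3},
    {"slide": [0, 0, 0], "rotation": [0, 0, 0], "claw": -0.3},
  ],
)

```text
time: 21.27
tcp_pos: [0.593, -0.3743, 0.1029]
eef_rot: [-2.082, -2.352, -0.0]
force: [-0.6, 0.5, -0.4]
finger_gap: 0.0555
grasp_force: 0.0
```

```bash
python3 -c "
from h import *
from bench import eyes
go(591.7,-365.5,13)
t=eyes.snapshot('top');cs=ray(t,[(436,207),(492,203),(496,248),(441,252)],.032)*1000; print([sl(c) for c in cs],sl(cs.mean(0)))
t=case((300,250,420,420),'side')"
```

```text
t 21.27 tcp [ 593.  -374.3  102.9] xaxis [-1.212e-01  9.926e-01  9.000e-04] z [-5.e-04  8.e-04 -1.e+00] F [-0.6  0.5 -0.4] gap 55.5 g 0.0
tool offset mm [ 8.8 -0.2 89.9]
[array([ 585.9, -306.7]), array([ 584.7, -405.7]), array([ 505.1, -401.3]), array([ 506.4, -305.4])] [ 545.5 -354.8]
case [ 606.9 -251.4  310.9  200.3   89.3] s,l [ 573.4 -320.5]
```

>>> arm_command(
  steps=[
    {"slide": [0, 0, 1], "rotation": [0, 0, 0.0007], "claw": -0.3},
    {"slide": [0, 0, 1], "rotation": [0, 0, 0], "claw": -0.3},
    {"slide": [0, 0, 1], "rotation": [0, 0, 0], "claw": -0.3},
    {"slide": [0, 0, 0.9], "rotation": [0, 0, 0], "claw": -0.3},
    {"slide": [0, 0, 0.55], "rotation": [0, 0, 0], "claw": -0.3},
    {"slide": [0, 0, 0], "rotation": [0, 0, 0], "claw": -0.3},
    {"slide": [0.4, 0, 0], "rotation": [0, 0, 0], "claw": -0.3},
    {"slide": [0.4, 0, 0], "rotation": [0, 0, 0], "claw": -0.3},
    {"slide": [0.3, 0, 0], "rotation": [0, 0, 0], "claw": -0.3},
    {"slide": [0.3, 0, 0], "rotation": [0, 0, 0], "claw": -0.3},
    {"slide": [0.4, 0, 0], "rotation": [0, 0, 0], "claw": -0.3},
    {"slide": [0.5, 0, 0], "rotation": [0, 0, 0], "claw": -0.3},
    {"slide": [0.5, 0, 0], "rotation": [0, 0, 0], "claw": -0.3},
    {"slide": [0.5, 0, 0], "rotation": [0, 0, 0], "claw": -0.3},
    {"slide": [0.5, 0, 0], "rotation": [0, 0, 0], "claw": -0.3},
    {"slide": [0.5, 0, 0], "rotation": [0, 0, 0], "claw": -0.3},
    {"slide": [0.5, 0, 0], "rotation": [0, 0, 0], "claw": -0.3},
    {"slide": [0.5, 0, 0], "rotation": [0, 0, 0], "claw": -0.3},
    {"slide": [0.5, 0, 0], "rotation": [0, 0, 0], "claw": -0.3},
    {"slide": [0.5, 0, 0], "rotation": [0, 0, 0], "claw": -0.3},
  ],
)

```text
time: 23.03
tcp_pos: [0.5776, -0.25, 0.0142]
eef_rot: [-2.088, -2.347, 0.0]
force: [0.5, -2.8, 1.4]
finger_gap: 0.0556
grasp_force: 1.3
```

```bash
python3 -c "
from h import *
P=545.5*V-8*U
go(P[0],P[1],13)
t=case((270,250,440,420),'side')
cv2.imwrite('pics/c2.png',cv2.resize(t['img'][150:420,200:500],None,fx=2,fy=2)[:,:,::-1])"
```

```text
t 23.03 tcp [ 577.6 -250.    14.2] xaxis [-0.1165  0.9932 -0.    ] z [-1.e-04 -1.e-04 -1.e+00] F [ 0.5 -2.8  1.4] gap 55.6 g 1.3
tool offset mm [307.7   1.    1.2]
case [ 585.3 -237.1  349.9  256.7  -88.3] s,l [ 553.7 -303.8]
```

View pics/c2.png

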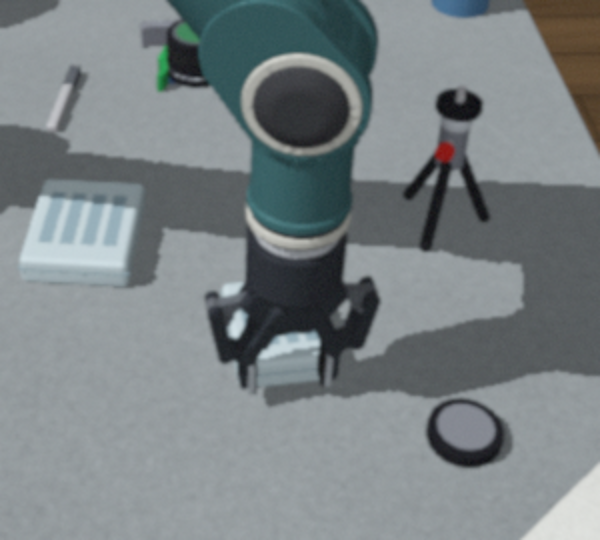

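The fingers sit squarely behind the case's end face (crop 290,365) and the case is travelling straight, clear of the cap and tripod.

>>> arm_command(
  steps=[
    {"slide": [0.5, 0.05, 0.05], "rotation": [0, 0, 0], "claw": -0.3},
    {"slide": [0.55, 0, 0], "rotation": [0, 0, 0], "claw": -0.3},
    {"slide": [0.55, 0, 0], "rotation": [0, 0, 0], "claw": -0.3},
    {"slide": [0.55, 0, 0], "rotation": [0, 0, 0], "claw": -0.3},
    {"slide": [0.55, 0, 0], "rotation": [0, 0, 0], "claw": -0.3},
    {"slide": [0.55, 0, 0], "rotation": [0, 0, 0], "claw": -0.3},
    {"slide": [0.55, 0, 0], "rotation": [0, 0, 0], "claw": -0.3},
    {"slide": [0.55, 0, 0], "rotation": [0, 0, 0], "claw": -0.3},
    {"slide": [0.55, 0, 0], "rotation": [0, 0, 0], "claw": -0.3},
    {"slide": [0.55, 0, 0], "rotation": [0, 0, 0], "claw": -0.3},
    {"slide": [0.55, 0, 0], "rotation": [0, 0, 0], "claw": -0.3},
    {"slide": [0.55, 0, 0], "rotation": [0, 0, 0], "claw": -0.3},
    {"slide": [0.55, 0, 0], "rotation": [0, 0, 0], "claw": -0.3},
    {"slide": [0.55, 0, 0], "rotation": [0, 0, 0], "claw": -0.3},
    {"slide": [0.55, 0, 0], "rotation": [0, 0, 0], "claw": -0.3},
    {"slide": [0.55, 0, 0], "rotation": [0, 0, 0], "claw": -0.3},
    {"slide": [0.55, 0, 0], "rotation": [0, 0, 0], "claw": -0.3},
    {"slide": [0.55, 0, 0], "rotation": [0, 0, 0], "claw": -0.3},
    {"slide": [0.4, 0, 0], "rotation": [0, 0, 0], "claw": -0.3},
    {"slide": [0.3, 0, 0], "rotation": [0, 0, 0], "claw": -0.3},
  ],
)

```text
time: 24.75
tcp_pos: [0.554, -0.0398, 0.0133]
eef_rot: [-2.087, -2.348, -0.0]
force: [-0.4, -1.4, -0.5]
finger_gap: 0.0558
grasp_force: 0.6
```

```bash
python3 -c "
from h import *
P=545.5*V-8*U
go(P[0],P[1],13)
case((150,150,300,285),'top')"
```

```text
t 24.75 tcp [554.  -39.8  13.3] xaxis [-1.176e-01  9.931e-01  3.000e-04] z [-1.e-04  3.e-04 -1.e+00] F [-0.4 -1.4 -0.5] gap 55.8 g 0.6
tool offset mm [96.2  0.   0.3]
case [544.   37.1  84.2  70.9   6.7] s,l [544.6 -26.6]
```

>>> arm_command(
  steps=[
    {"slide": [0.5, 0, 0], "rotation": [0, 0, 0], "claw": -0.3},
    {"slide": [0.5, 0, 0], "rotation": [0, 0, 0], "claw": -0.3},
    {"slide": [0.5, 0, 0], "rotation": [0, 0, 0], "claw": -0.3},
    {"slide": [0.5, 0, 0], "rotation": [0, 0, 0], "claw": -0.3},
    {"slide": [0.5, 0, 0], "rotation": [0, 0, 0], "claw": -0.3},
    {"slide": [0.5, 0, 0], "rotation": [0, 0, 0], "claw": -0.3},
    {"slide": [0.5, 0, 0], "rotation": [0, 0, 0], "claw": -0.3},
    {"slide": [0.5, 0, 0], "rotation": [0, 0, 0], "claw": -0.3},
    {"slide": [0.4, 0, 0], "rotation": [0, 0, 0], "claw": -0.3},
    {"slide": [0.2, 0, 0], "rotation": [0, 0, 0], "claw": -0.3},
    {"slide": [0, 0, 0], "rotation": [0, 0, 0], "claw": -0.3},
  ],
)

```text
time: 25.72
tcp_pos: [0.5432, 0.0519, 0.0133]
eef_rot: [-2.085, -2.349, -0.001]
force: [0.0, 0.2, -0.2]
finger_gap: 0.0557
grasp_force: 0.0
```

>>> arm_command(
  steps=[
    {"slide": [-0.7, 0, 0], "rotation": [0, 0, 0], "claw": -0.3},
    {"slide": [-0.7, 0, -0.5], "rotation": [0, 0, 0], "claw": -0.3},
    {"slide": [-0.7, 0, -1], "rotation": [0, 0, 0], "claw": -0.3},
    {"slide": [0, 0, -1], "rotation": [0, 0, 0], "claw": -0.3},
    {"slide": [0, 0, -1], "rotation": [0, 0, 0], "claw": -0.3},
    {"slide": [0, -1, -1], "rotation": [0, 0, 0], "claw": -0.3},
    {"slide": [0, -1, 0], "rotation": [0, 0, 0], "claw": -0.3},
    {"slide": [0, -1, 0], "rotation": [0, 0, 0], "claw": -0.3},
    {"slide": [0, -1, 0], "rotation": [0, 0, 0], "claw": -0.3},
    {"slide": [0, -1, 0], "rotation": [0, 0, 0], "claw": -0.3},
    {"slide": [0, 0, 0], "rotation": [0, 0, 0], "claw": -0.3},
    {"slide": [0, 0, 0], "rotation": [0, 0, 0], "claw": -0.3},
  ],
)

```text
time: 26.72
tcp_pos: [0.4486, -0.0036, 0.1035]
eef_rot: [2.089, 2.346, 0.0]
force: [1.3, -0.1, -0.1]
finger_gap: 0.0556
grasp_force: 0.0
```

```bash
python3 -c "
from h import *
P=450*V+55*U
go(P[0],P[1],13)
case((180,170,320,285),'top')
case((240,180,400,290),'side')"
```

```text
t 26.72 tcp [448.6  -3.6 103.5] xaxis [-1.159e-01  9.933e-01 -2.000e-04] z [ 3.e-04 -1.e-04 -1.e+00] F [ 1.3 -0.1 -0.1] gap 55.6 g 0.0
tool offset mm [110.9   4.8  90.5]
case [534.6 116.5  99.5  85.  -83.4] s,l [544.6  53.3]
case [ 5.820e+02 -7.510e+01  2.525e+02  1.271e+02 -3.000e-01] s,l [ 569.3 -142.5]
```

>>> arm_command(
  steps=[
    {"slide": [0.91, 0.15, 0], "rotation": [0, 0, 0], "claw": -0.3},
    {"slide": [0.91, 0.15, 0], "rotation": [0, 0, 0], "claw": -0.3},
    {"slide": [0.91, 0.15, 0], "rotation": [0, 0, 0], "claw": -0.3},
    {"slide": [0.91, 0.15, 0], "rotation": [0, 0, 0], "claw": -0.3},
    {"slide": [0.91, 0.15, 0], "rotation": [0, 0, 0], "claw": -0.3},
    {"slide": [0.91, 0.15, 0], "rotation": [0, 0, 0], "claw": -0.3},
    {"slide": [0, 0, 0], "rotation": [0, 0, 0], "claw": -0.3},
  ],
)

```text
time: 27.4
tcp_pos: [0.4554, 0.1118, 0.1035]
eef_rot: [-2.082, -2.352, -0.005]
force: [-0.6, 0.7, 0.8]
finger_gap: 0.0556
grasp_force: 0.0
```

>>> arm_command(
  steps=[
    {"slide": [0, 0, 0], "rotation": [0, 0, 0.0192], "claw": -0.3},
    {"slide": [0, 0, 0], "rotation": [0, 0, 0.0192], "claw": -0.3},
    {"slide": [0, 0, 0], "rotation": [0, 0, 0.0192], "claw": -0.3},
    {"slide": [0, 0, 0], "rotation": [0, 0, 0.0192], "claw": -0.3},
    {"slide": [0, 0, 0], "rotation": [0, 0, 0.0192], "claw": -0.3},
    {"slide": [0, 0, 0], "rotation": [0, 0, 0.0192], "claw": -0.3},
    {"slide": [0, 0, 0], "rotation": [0, 0, 0.0192], "claw": -0.3},
    {"slide": [0, 0, 0], "rotation": [0, 0, 0.0192], "claw": -0.3},
    {"slide": [0, 0, 0], "rotation": [0, 0, 0.0192], "claw": -0.3},
    {"slide": [0, 0, 0], "rotation": [0, 0, 0.0192], "claw": -0.3},
    {"slide": [0, 0, 0], "rotation": [0, 0, 0.0192], "claw": -0.3},
    {"slide": [0, 0, 0], "rotation": [0, 0, 0.0192], "claw": -0.3},
    {"slide": [0, 0, 0], "rotation": [0, 0, 0.0192], "claw": -0.3},
    {"slide": [0, 0, 0], "rotation": [0, 0, 0], "claw": -0.3},
    {"slide": [0, 0, 0], "rotation": [0, 0, 0], "claw": -0.3},
  ],
)

```text
time: 28.65
tcp_pos: [0.4547, 0.1072, 0.1032]
eef_rot: [3.135, 0.192, 0.0]
force: [1.0, 0.2, -0.3]
finger_gap: 0.0555
grasp_force: 0.0
```

```bash
python3 -c "
from h import *
P=465*V+53.5*U
go(P[0],P[1],13)
print('yaw6.7 =',np.cos(.1169),np.sin(.1169))"
```

```text
t 28.65 tcp [454.7 107.2 103.2] xaxis [9.925e-01 1.223e-01 3.000e-04] z [ 3.e-04 -4.e-04 -1.e+00] F [ 1.   0.2 -0.3] gap 55.5 g 0.0
tool offset mm [ 0.9 -0.1 90.2]
yaw6.7 = 0.9931749726603962 0.11663393023053499
```

>>> arm_command(
  steps=[
    {"slide": [0, 0, 1], "rotation": [0, 0, 0.0009], "claw": -0.3},
    {"slide": [0, 0, 1], "rotation": [0, 0, 0], "claw": -0.3},
    {"slide": [0, 0, 1], "rotation": [0, 0, 0], "claw": -0.3},
    {"slide": [0, 0, 0.9], "rotation": [0, 0, 0], "claw": -0.3},
    {"slide": [0, 0, 0.6], "rotation": [0, 0, 0], "claw": -0.3},
    {"slide": [0, 0, 0], "rotation": [0, 0, 0], "claw": -0.3},
    {"slide": [0.5, 0, 0], "rotation": [0, 0, 0], "claw": -0.3},
    {"slide": [0.4, 0, 0], "rotation": [0, 0, 0], "claw": -0.3},
    {"slide": [0.3, 0, 0], "rotation": [0, 0, 0], "claw": -0.3},
    {"slide": [0.3, 0, 0], "rotation": [0, 0, 0], "claw": -0.3},
    {"slide": [0.4, 0, 0], "rotation": [0, 0, 0], "claw": -0.3},
    {"slide": [0.4, 0, 0], "rotation": [0, 0, 0], "claw": -0.3},
    {"slide": [0.4, 0, 0], "rotation": [0, 0, 0], "claw": -0.3},
    {"slide": [0.4, 0, 0], "rotation": [0, 0, 0], "claw": -0.3},
    {"slide": [0.4, 0, 0], "rotation": [0, 0, 0], "claw": -0.3},
    {"slide": [0.4, 0, 0], "rotation": [0, 0, 0], "claw": -0.3},
    {"slide": [0.4, 0, 0], "rotation": [0, 0, 0], "claw": -0.3},
    {"slide": [0.4, 0, 0], "rotation": [0, 0, 0], "claw": -0.3},
    {"slide": [0.4, 0, 0], "rotation": [0, 0, 0], "claw": -0.3},
    {"slide": [0.3, 0, 0], "rotation": [0, 0, 0], "claw": -0.3},
  ],
)

```text
time: 30.32
tcp_pos: [0.5628, 0.1196, 0.0132]
eef_rot: [-3.136, -0.178, -0.002]
force: [-2.6, -0.3, 1.7]
finger_gap: 0.0553
grasp_force: 1.3
```

```bash
python3 -c "
from h import *
P=602*V+53.5*U
go(P[0],P[1],13)
case((180,120,320,285),'top')"
```

```text
t 30.32 tcp [562.8 119.6  13.2] xaxis [0.9936 0.1134 0.001 ] z [ 1.e-03  1.e-04 -1.e+00] F [-2.6 -0.3  1.7] gap 55.3 g 1.3
tool offset mm [29.1 -0.4  0.3]
case [624.1  93.2  67.7  35.5   8.4] s,l [630.7  19.7]
```

>>> arm_command(
  steps=[
    {"slide": [0.3, 0, 0], "rotation": [0, 0, 0], "claw": -0.3},
    {"slide": [0.3, 0, 0], "rotation": [0, 0, 0], "claw": -0.3},
    {"slide": [0.25, 0, 0], "rotation": [0, 0, 0], "claw": -0.3},
    {"slide": [0.2, 0, 0], "rotation": [0, 0, 0], "claw": -0.3},
    {"slide": [0.2, 0, 0], "rotation": [0, 0, 0], "claw": -0.3},
    {"slide": [0.1, 0, 0], "rotation": [0, 0, 0], "claw": -0.3},
    {"slide": [0.1, 0, 0], "rotation": [0, 0, 0], "claw": -0.3},
    {"slide": [0, 0, 0], "rotation": [0, 0, 0], "claw": -0.3},
  ],
)

```text
time: 31.03
tcp_pos: [0.5907, 0.1228, 0.0133]
eef_rot: [3.136, 0.178, 0.001]
force: [-0.2, -0.3, -0.6]
finger_gap: 0.0553
grasp_force: 0.1
```

>>> arm_command(
  steps=[
    {"slide": [-0.6, 0, 0], "rotation": [0, 0, 0], "claw": -0.3},
    {"slide": [-0.8, 0, 0], "rotation": [0, 0, 0], "claw": -0.3},
    {"slide": [-1, 0, 0], "rotation": [0, 0, 0], "claw": -0.3},
    {"slide": [-1, 0, 0], "rotation": [0, 0, 0], "claw": -0.3},
    {"slide": [-1, 0, 0], "rotation": [0, 0, 0], "claw": -0.3},
    {"slide": [-1, 0, 0], "rotation": [0, 0, 0], "claw": -0.3},
    {"slide": [0, 0, 0], "rotation": [0, 0, 0], "claw": -0.3},
    {"slide": [0, 0, 0], "rotation": [0, 0, 0], "claw": -0.3},
  ],
)

```text
time: 31.7
tcp_pos: [0.483, 0.1107, 0.0137]
eef_rot: [-3.136, -0.179, -0.002]
force: [0.4, 0.1, 0.8]
finger_gap: 0.0552
grasp_force: 0.0
```

```bash
python3 -c "
from h import *
P=656*V-70*U
go(P[0],P[1],13)
t=case((180,120,320,285),'top')
h=hsv(t);b=blob(cv2.inRange(h,(5,150,80),(20,255,255)),90,140,200,232);r=rect(ray(t,b,.022));print('or',r,sl(r[:2]))"
```

```text
t 31.7 tcp [483.  110.7  13.7] xaxis [0.9935 0.1138 0.0012] z [ 1.2e-03  3.0e-04 -1.0e+00] F [0.4 0.1 0.8] gap 55.2 g 0.0
tool offset mm [163.7 123.1   0.8]
case [639.2 123.3 102.3  88.1 -83.5] s,l [649.2  47.9]
or [630.2 273.2 120.8 115.1 -84.1] [657.8 197.8]
```

>>> arm_command(
  steps=[
    {"slide": [1, 0, 0], "rotation": [0, 0, 0.0005], "claw": -0.3},
    {"slide": [1, 0, 0], "rotation": [0, 0, 0], "claw": -0.3},
    {"slide": [1, 0, 0], "rotation": [0, 0, 0], "claw": -0.3},
    {"slide": [1, 0, 0], "rotation": [0, 0, 0], "claw": -0.3},
    {"slide": [0.7, 0, 0], "rotation": [0, 0, 0], "claw": -0.3},
    {"slide": [0.3, 0, 0], "rotation": [0, 0, 0], "claw": -0.3},
    {"slide": [0.2, 0, 0], "rotation": [0, 0, 0], "claw": -0.3},
    {"slide": [0.15, 0, 0], "rotation": [0, 0, 0], "claw": -0.3},
    {"slide": [0.1, 0, 0], "rotation": [0, 0, 0], "claw": -0.3},
    {"slide": [0.1, 0, 0], "rotation": [0, 0, 0], "claw": -0.3},
    {"slide": [0.1, 0, 0], "rotation": [0, 0, 0], "claw": -0.3},
    {"slide": [0, 0, 0], "rotation": [0, 0, 0], "claw": -0.3},
  ],
)

```text
time: 32.75
tcp_pos: [0.595, 0.1231, 0.0131]
eef_rot: [3.137, 0.174, -0.001]
force: [-1.3, -0.7, -1.2]
finger_gap: 0.0556
grasp_force: 0.5
```

>>> arm_command(
  steps=[
    {"slide": [-0.6, 0, 0], "rotation": [0, 0, 0], "claw": -0.3},
    {"slide": [-0.8, 0, 0], "rotation": [0, 0, 0], "claw": -0.3},
    {"slide": [-1, 0, 0], "rotation": [0, 0, 0], "claw": -0.3},
    {"slide": [-1, 0, -0.5], "rotation": [0, 0, 0], "claw": -0.3},
    {"slide": [-1, 0, -1], "rotation": [0, 0, 0], "claw": -0.3},
    {"slide": [0, 1, -1], "rotation": [0, 0, 0], "claw": -0.3},
    {"slide": [0, 1, -1], "rotation": [0, 0, 0], "claw": -0.3},
    {"slide": [0, 1, -1], "rotation": [0, 0, 0], "claw": -0.3},
    {"slide": [0, 1, 0], "rotation": [0, 0, 0], "claw": -0.3},
    {"slide": [0, 1, 0], "rotation": [0, 0, 0], "claw": -0.3},
    {"slide": [0, 1, 0], "rotation": [0, 0, 0], "claw": -0.3},
    {"slide": [0, 0, 0], "rotation": [0, 0, 0], "claw": -0.3},
    {"slide": [0, 0, 0], "rotation": [0, 0, 0], "claw": -0.3},
  ],
)

```text
time: 33.83
tcp_pos: [0.5214, -0.007, 0.1036]
eef_rot: [3.137, 0.169, 0.002]
force: [0.0, 0.4, -0.0]
finger_gap: 0.0556
grasp_force: 0.0
```

```bash
python3 -c "
from h import *
P=656*V-45*U
go(P[0],P[1],13)
t=case((180,120,320,285),'top')
h=hsv(t)
b=blob(cv2.inRange(h,(85,8,175),(110,60,255)),180,120,320,285);r=rect(ray(t,b,.032));print('bright',r,sl(r[:2]))"
```

```text
t 33.83 tcp [521.4  -7.  103.6] xaxis [0.9942 0.1077 0.0012] z [ 1.2e-03 -2.0e-04 -1.0e+00] F [ 0.   0.4 -0. ] gap 55.6 g 0.0
tool offset mm [138.7 -24.1  90.7]
case [642.  134.5  86.8  86.  -83.8] s,l [653.3  58.7]
bright [632.5 174.9  76.7   9.4  12.4] [648.6  99.9]
```

>>> arm_command(
  steps=[
    {"slide": [0, 0, 0], "rotation": [0, 0, -0.0193], "claw": -0.3},
    {"slide": [0, 0, 0], "rotation": [0, 0, -0.0193], "claw": -0.3},
    {"slide": [0, 0, 0], "rotation": [0, 0, -0.0193], "claw": -0.3},
    {"slide": [0, 0, 0], "rotation": [0, 0, -0.0193], "claw": -0.3},
    {"slide": [0, 0, 0], "rotation": [0, 0, -0.0193], "claw": -0.3},
    {"slide": [0, 0, 0], "rotation": [0, 0, -0.0193], "claw": -0.3},
    {"slide": [0, 0, 0], "rotation": [0, 0, -0.0193], "claw": -0.3},
    {"slide": [0, 0, 0], "rotation": [0, 0, -0.0193], "claw": -0.3},
    {"slide": [0, 0, 0], "rotation": [0, 0, -0.0193], "claw": -0.3},
    {"slide": [0, 0, 0], "rotation": [0, 0, -0.0193], "claw": -0.3},
    {"slide": [0, 0, 0], "rotation": [0, 0, -0.0193], "claw": -0.3},
    {"slide": [0, 0, 0], "rotation": [0, 0, -0.0193], "claw": -0.3},
    {"slide": [0, 0, 0], "rotation": [0, 0, -0.0193], "claw": -0.3},
    {"slide": [0, 0, 0], "rotation": [0, 0, 0], "claw": -0.3},
  ],
)

```text
time: 35.05
tcp_pos: [0.521, -0.0043, 0.1032]
eef_rot: [-2.082, -2.352, -0.001]
force: [-0.5, 0.6, 0.7]
finger_gap: 0.0552
grasp_force: 0.0
```

>>> arm_command(
  steps=[
    {"slide": [0.6, 0, 0], "rotation": [0, 0, 0], "claw": -0.3},
    {"slide": [0.6, 0, 0], "rotation": [0, 0, 0], "claw": -0.3},
    {"slide": [0, 0.85, 0], "rotation": [0, 0, 0], "claw": -0.3},
    {"slide": [0, 0.85, 0], "rotation": [0, 0, 0], "claw": -0.3},
    {"slide": [0, 0.85, 0], "rotation": [0, 0, 0], "claw": -0.3},
    {"slide": [0, 0.85, 0], "rotation": [0, 0, 0], "claw": -0.3},
    {"slide": [0, 0.85, 0], "rotation": [0, 0, 0], "claw": -0.3},
    {"slide": [0, 0.85, 0], "rotation": [0, 0, 0], "claw": -0.3},
    {"slide": [0, 0.85, 0], "rotation": [0, 0, 0], "claw": -0.3},
    {"slide": [0, 0.85, 0], "rotation": [0, 0, 0], "claw": -0.3},
    {"slide": [0, 0, 0], "rotation": [0, 0, 0], "claw": -0.3},
    {"slide": [0, 0, 0], "rotation": [0, 0, 0], "claw": -0.3},
  ],
)

```text
time: 36.05
tcp_pos: [0.653, 0.0361, 0.1028]
eef_rot: [-2.087, -2.347, 0.0]
force: [-0.6, -0.3, -0.8]
finger_gap: 0.0558
grasp_force: 0.0
```

```bash
python3 -c "
from h import *
P=655.5*V-40*U
go(P[0],P[1],13)
t=case((180,120,320,285),'top')
t=case((280,150,420,270),'side')"
```

```text
t 36.05 tcp [653.   36.1 102.8] xaxis [-1.167e-01  9.932e-01  7.000e-04] z [-7.e-04  6.e-04 -1.e+00] F [-0.6 -0.3 -0.8] gap 55.8 g 0.0
tool offset mm [ 0.3  2.8 89.8]
case [639.2 164.2  88.5  27.1   6.3] s,l [654.   88.5]
case [600.9 -41.6 262.7  82.1  -1.1] s,l [ 592.  -111.4]
```

>>> arm_command(
  steps=[
    {"slide": [0, 0.14, 1], "rotation": [0, 0, 0], "claw": -0.3},
    {"slide": [0, 0, 1], "rotation": [0, 0, 0], "claw": -0.3},
    {"slide": [0, 0, 1], "rotation": [0, 0, 0], "claw": -0.3},
    {"slide": [0, 0, 0.9], "rotation": [0, 0, 0], "claw": -0.3},
    {"slide": [0, 0, 0.6], "rotation": [0, 0, 0], "claw": -0.3},
    {"slide": [0, 0, 0], "rotation": [0, 0, 0], "claw": -0.3},
    {"slide": [0.4, 0, 0], "rotation": [0, 0, 0], "claw": -0.3},
    {"slide": [0.4, 0, 0], "rotation": [0, 0, 0], "claw": -0.3},
    {"slide": [0.3, 0, 0], "rotation": [0, 0, 0], "claw": -0.3},
    {"slide": [0.3, 0, 0], "rotation": [0, 0, 0], "claw": -0.3},
    {"slide": [0.4, 0, 0], "rotation": [0, 0, 0], "claw": -0.3},
    {"slide": [0.4, 0, 0], "rotation": [0, 0, 0], "claw": -0.3},
    {"slide": [0.4, 0, 0], "rotation": [0, 0, 0], "claw": -0.3},
    {"slide": [0.4, 0, 0], "rotation": [0, 0, 0], "claw": -0.3},
    {"slide": [0.3, 0, 0], "rotation": [0, 0, 0], "claw": -0.3},
    {"slide": [0.3, 0, 0], "rotation": [0, 0, 0], "claw": -0.3},
  ],
)

```text
time: 37.48
tcp_pos: [0.6477, 0.1063, 0.0133]
eef_rot: [2.088, 2.347, -0.0]
force: [0.1, -2.4, 1.6]
finger_gap: 0.0554
grasp_force: 1.3
```

```bash
python3 -c "
from h import *
P=655.5*V+132*U
go(P[0],P[1],13)
t=case((150,120,320,285),'top')"
```

```text
t 37.48 tcp [647.7 106.3  13.3] xaxis [-1.162e-01  9.932e-01 -2.000e-04] z [-0.e+00 -2.e-04 -1.e+00] F [ 0.1 -2.4  1.6] gap 55.4 g 1.3
tool offset mm [102.1  -0.2   0.3]
case [477.  -28.6   0.    0.    0. ] s,l [470.4 -84.1]
```

>>> arm_command(
  steps=[
    {"slide": [0.3, 0, 0], "rotation": [0, 0, 0], "claw": -0.3},
    {"slide": [0.3, 0, 0], "rotation": [0, 0, 0], "claw": -0.3},
    {"slide": [0.3, 0, 0], "rotation": [0, 0, 0], "claw": -0.3},
    {"slide": [0.3, 0, 0], "rotation": [0, 0, 0], "claw": -0.3},
    {"slide": [0.3, 0, 0], "rotation": [0, 0, 0], "claw": -0.3},
    {"slide": [0.3, 0, 0], "rotation": [0, 0, 0], "claw": -0.3},
  ],
)

```text
time: 38.03
tcp_pos: [0.6433, 0.1421, 0.0131]
eef_rot: [-2.088, -2.347, 0.0]
force: [0.9, -1.2, 1.1]
finger_gap: 0.0555
grasp_force: 1.0
```

>>> arm_command(
  steps=[
    {"slide": [0.3, 0, 0], "rotation": [0, 0, 0], "claw": -0.3},
    {"slide": [0.3, 0, 0], "rotation": [0, 0, 0], "claw": -0.3},
    {"slide": [0.3, 0, 0], "rotation": [0, 0, 0], "claw": -0.3},
    {"slide": [0.3, 0, 0], "rotation": [0, 0, 0], "claw": -0.3},
    {"slide": [0.2, 0, 0], "rotation": [0, 0, 0], "claw": -0.3},
    {"slide": [0.2, 0, 0], "rotation": [0, 0, 0], "claw": -0.3},
  ],
)

```text
time: 38.53
tcp_pos: [0.6396, 0.1738, 0.0131]
eef_rot: [-2.088, -2.347, 0.0]
force: [-0.6, -1.2, -0.9]
finger_gap: 0.0555
grasp_force: 0.7
```

```bash
python3 -c "
from h import *
P=655.5*V+132*U
go(P[0],P[1],13)
t=case((100,120,320,240),'top')"
```

```text
t 38.53 tcp [639.6 173.8  13.1] xaxis [-1.164e-01  9.932e-01  1.000e-04] z [-3.e-04  0.e+00 -1.e+00] F [-0.6 -1.2 -0.9] gap 55.5 g 0.7
tool offset mm [34.  -0.   0.1]Traceback (most recent call last):
  File "<string>", line 5, in <module>
    t=case((100,120,320,240),'top')
  File "h.py", line 27, in case
    t=eyes.snapshot(view); b=blob(cv2.inRange(hsv(t),(85,8,140),(110,60,255)),*roi); r=rect(ray(t,b,.032)); print("case",r,"s,l",sl(r[:2])); return t
                             ~~~~^^^^^^^^^^^^^^^^^^^^^^^^^^^^^^^^^^^^^^^^^^^^^^^^^^
  File "h.py", line 9, in blob
    return max(c,key=cv2.contourArea)[:,0,:]
           ~~~^^^^^^^^^^^^^^^^^^^^^^^
ValueError: max() iterable argument is empty
```

>>> arm_command(
  steps=[
    {"slide": [0.2, 0, 0], "rotation": [0, 0, 0], "claw": -0.3},
    {"slide": [0.2, 0, 0], "rotation": [0, 0, 0], "claw": -0.3},
    {"slide": [0.2, 0, 0], "rotation": [0, 0, 0], "claw": -0.3},
    {"slide": [0.2, 0, 0], "rotation": [0, 0, 0], "claw": -0.3},
    {"slide": [0.2, 0, 0], "rotation": [0, 0, 0], "claw": -0.3},
    {"slide": [0.2, 0, 0], "rotation": [0, 0, 0], "claw": -0.3},
  ],
)

```text
time: 39.08
tcp_pos: [0.637, 0.1974, 0.0132]
eef_rot: [-2.089, -2.347, 0.0]
force: [-0.2, -0.8, -0.5]
finger_gap: 0.0552
grasp_force: 0.6
```

>>> arm_command(
  steps=[
    {"slide": [0.1, 0, 0], "rotation": [0, 0, 0], "claw": -0.3},
    {"slide": [0.1, 0, 0], "rotation": [0, 0, 0], "claw": -0.3},
    {"slide": [0.1, 0, 0], "rotation": [0, 0, 0], "claw": -0.3},
    {"slide": [0, 0, 0], "rotation": [0, 0, 0], "claw": -0.3},
  ],
)

```text
time: 39.42
tcp_pos: [0.6363, 0.2035, 0.0133]
eef_rot: [-2.088, -2.347, -0.001]
force: [0.4, -0.6, -0.2]
finger_gap: 0.0555
grasp_force: 0.0
```

>>> arm_command(
  steps=[
    {"slide": [0.1, 0, 0], "rotation": [0, 0, 0], "claw": -0.3},
    {"slide": [0.1, 0, 0], "rotation": [0, 0, 0], "claw": -0.3},
    {"slide": [0, 0, 0], "rotation": [0, 0, 0], "claw": -0.3},
  ],
)

```text
time: 39.67
tcp_pos: [0.636, 0.2074, 0.0133]
eef_rot: [-2.088, -2.347, -0.001]
force: [0.6, -1.7, 0.2]
finger_gap: 0.0555
grasp_force: 0.3
```

>>> arm_command(
  steps=[
    {"slide": [0.08, 0, 0], "rotation": [0, 0, 0], "claw": -0.3},
    {"slide": [0.08, 0, 0], "rotation": [0, 0, 0], "claw": -0.3},
    {"slide": [0, 0, 0], "rotation": [0, 0, 0], "claw": -0.3},
  ],
)

```text
time: 39.92
tcp_pos: [0.6359, 0.2087, 0.0133]
eef_rot: [2.088, 2.345, -0.002]
force: [0.1, -4.3, 1.5]
finger_gap: 0.0554
grasp_force: 2.3
```

>>> arm_command(
  steps=[
    {"slide": [0.08, 0, 0], "rotation": [0, 0, 0], "claw": -0.3},
    {"slide": [0.08, 0, 0], "rotation": [0, 0, 0], "claw": -0.3},
    {"slide": [0, 0, 0], "rotation": [0, 0, 0], "claw": -0.3},
  ],
)

```text
time: 40.17
tcp_pos: [0.6359, 0.2086, 0.0133]
eef_rot: [2.088, 2.342, -0.008]
force: [0.0, -10.5, 4.2]
finger_gap: 0.0555
grasp_force: 5.0
```

Stopped hard, with rising force. A little more pressure, then I retreat and check.

>>> arm_command(
  steps=[
    {"slide": [0.12, 0, 0], "rotation": [0, 0, 0], "claw": -0.3},
    {"slide": [0.12, 0, 0], "rotation": [0, 0, 0], "claw": -0.3},
    {"slide": [0, 0, 0], "rotation": [0, 0, 0], "claw": -0.3},
  ],
)

```text
time: 40.42
tcp_pos: [0.6359, 0.2087, 0.0132]
eef_rot: [2.088, 2.338, -0.015]
force: [0.3, -18.6, 7.5]
finger_gap: 0.0553
grasp_force: 9.0
```

>>> arm_command(
  steps=[
    {"slide": [-0.3, 0, 0], "rotation": [0, 0, 0], "claw": -0.3},
    {"slide": [-0.5, 0, 0], "rotation": [0, 0, 0], "claw": -0.3},
    {"slide": [-1, 0, 0], "rotation": [0, 0, 0], "claw": -0.3},
    {"slide": [-1, 0, -1], "rotation": [0, 0, 0], "claw": -0.3},
    {"slide": [0, 0, -1], "rotation": [0, 0, 0], "claw": -0.3},
    {"slide": [0, 0, -1], "rotation": [0, 0, 0], "claw": -0.3},
    {"slide": [0, 0, -1], "rotation": [0, 0, 0], "claw": -0.3},
    {"slide": [0, -1, -1], "rotation": [0, 0, 0], "claw": -0.3},
    {"slide": [-0.5, -1, 0], "rotation": [0, 0, 0], "claw": -0.3},
    {"slide": [-0.8, -1, 0], "rotation": [0, 0, 0], "claw": -0.3},
    {"slide": [-0.8, -1, 0], "rotation": [0, 0, 0], "claw": -0.3},
    {"slide": [-0.8, -1, 0], "rotation": [0, 0, 0], "claw": -0.3},
    {"slide": [-0.8, -1, 0], "rotation": [0, 0, 0], "claw": -0.3},
    {"slide": [-0.8, -1, 0], "rotation": [0, 0, 0], "claw": -0.3},
    {"slide": [-0.8, -1, 0], "rotation": [0, 0, 0], "claw": -0.3},
    {"slide": [-0.8, -1, 0], "rotation": [0, 0, 0], "claw": -0.3},
    {"slide": [0, 0, 0], "rotation": [0, 0, 0], "claw": -0.3},
    {"slide": [0, 0, 0], "rotation": [0, 0, 0], "claw": -0.3},
  ],
)

```text
time: 41.92
tcp_pos: [0.4762, 0.0202, 0.1136]
eef_rot: [2.09, 2.345, 0.002]
force: [1.0, 0.3, 0.1]
finger_gap: 0.0557
grasp_force: 0.0
```

```bash
python3 -c "
from h import *
go(0,0,0)
t=case((100,140,200,240),'top')
from bench import eyes
s=eyes.snapshot('side')
b=cv2.resize(t['img'][130:320,90:370],None,fx=1.7,fy=1.7); a=cv2.resize(s['img'][140:220,260:400],None,fx=2.2,fy=2.2)
cv2.imwrite('pics/f.png',np.hstack([b,cv2.copyMakeBorder(a,0,b.shape[0]-a.shape[0],0,0,0)])[:,:,::-1])
b=blob(cv2.inRange(hsv(t),(55,60,40),(70,175,255)),125,240,170,280);c,r=cv2.minEnclosingCircle(b.astype(np.float32));print('lens',sl(ray(t,c,.056)[0]*1000))"
```

```text
t 41.92 tcp [476.2  20.2 113.6] xaxis [-1.148e-01  9.934e-01  4.000e-04] z [ 9.e-04  5.e-04 -1.e+00] F [1.  0.3 0.1] gap 55.7 g 0.0
tool offset mm [  34.6 -475.5  113.2]
case [626.7 266.9 104.3  83.6 -83.5] s,l [653.6 191.9]
lens [532.6 196.2]
```

View pics/f.png

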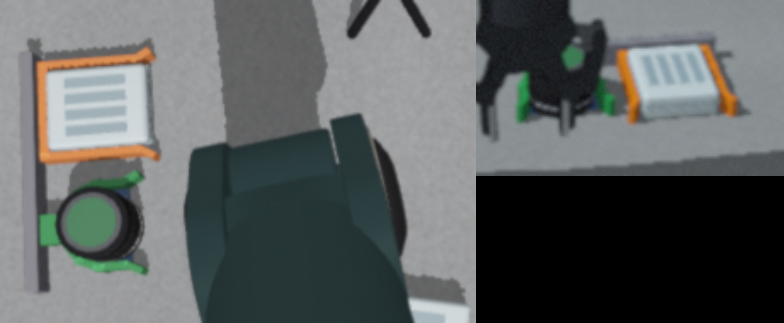

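The case fills the orange nest (crop 97,105), flush to the back wall and square to it at 96.5°. The lens is still home at (92,222), and the tripod feet are where they were.

```bash
python3 -c "
from bench import bot
print(bot.finish_job())"
```

```text
the job is handed in; nothing more can be done
None
```

The job is handed in at about 42 s: the lens is upright and fully home in the green nest, then the fitting case was slid square and fully home into the orange nest. I kept clear of the tripod, big case, brush and cap, but the last pictures showed only parts of the tripod and big case, and the judge's verdict was not shown.

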